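# Change over a filter-disc pack in the welder's loading fixture

## Task

Swing the fixture's hold-down arm right back, take the finished filter pack out of the nest and stand it in the finished tray. Then build the next pack on the nest: the base cap first with its slots up, every filter disc that is in the kit tray on top of it, and the top cap last with its boss up, all lying flat and centred on the nest. Finally swing the hold-down arm down so that its rubber foot rests on the top cap, and leave the rest of the bench as it is.

Things in the scene. Friction and masses are not known exactly. Their poses are not given: they have to be found in the camera images.
- nest (a point): Centre of the nest's flat top: a steel disc 80 mm in diameter, its top 30 mm above the bench, on the fixture, a fixed aluminium base plate 270 x 130 x 16 mm (x from -120 to 150 mm of the nest). Axes: x towards the hold-down bracket, z up. A finished pack stands here at the start; the new stack is built here.
- hold_arm (a joint): Angle of the hold-down arm, rad: 0 = its bar level over the nest, positive = swung up and back; stops at -0.5 and 1.8. About 225 g. Turns freely, with slow damping: let go below 1.1 it sinks onto what is under its foot, let go beyond 1.5 it falls back to the stop and stays. At the start it rests on the finished pack, near 0.
- clamp_pivot (a point): Pivot axis of the hold-down arm, 110 mm from the nest centre along nest x, 70 mm above the bench; the axis runs along nest y. At 0 the arm rises 40 mm from it, then runs level over the nest (bar 14 mm wide, 12 mm high). The grey bracket is 28 mm long (x), 36 mm wide (y), 81 mm high above the bench; its foot is 46 x 64 mm, 26 mm high.
- clamp_grip (a point): Centre of the arm's handle: a black sleeve 20 mm in diameter and 48 mm long that spins freely on a pin, sticking out sideways (along nest +y) from the arm's free end. In the arm's own frame at angle 0 it lies 165 mm from the pivot along nest -x, 40 mm above it and 34 mm to +y. Can be pinched from above across nest x throughout the swing.
- clamp_foot (a point): Lowest point of the rounded rubber foot (18 mm in diameter) under the hold-down arm; with the arm at 0 it is 110 mm from the pivot along nest -x and 15 mm above it, that is 55 mm above the nest, over its centre.
- done_pack: Finished pack: base flange 62 mm in diameter and 10 mm high, then a plain body 54 mm in diameter up to 50 mm, then a boss 28 mm in diameter up to 55 mm. Origin at the centre of its underside, z up. 160 g.
- base_cap: Base cap: flat white disc 62 mm in diameter, 10 mm thick, with six dark radial slots in its top. Origin at the centre of its underside, z up. 35 g.
- pad1: Filter disc: plain flat off-white disc 54 mm in diameter, 10 mm thick, either face up. Two to four of the four filter discs are present. Origin at the middle of the disc (5 mm above its underside), z along its axis. 25 g.
- pad2: Filter disc: plain flat off-white disc 54 mm in diameter, 10 mm thick, either face up. Two to four of the four filter discs are present. Origin at the middle of the disc (5 mm above its underside), z along its axis. 25 g.
- pad3: Filter disc: plain flat off-white disc 54 mm in diameter, 10 mm thick, either face up. Two to four of the four filter discs are present. Origin at the middle of the disc (5 mm above its underside), z along its axis. 25 g.
- pad4: Filter disc: plain flat off-white disc 54 mm in diameter, 10 mm thick, either face up. Two to four of the four filter discs are present. Origin at the middle of the disc (5 mm above its underside), z along its axis. 25 g.
- top_cap: Top cap: white disc 54 mm in diameter, 10 mm thick, with a raised boss 28 mm in diameter and 5 mm high with a small dark port in the middle of its top (15 mm in all). Origin at the centre of its underside, z up. 35 g.
- kit_tray: Kit tray in which the loose caps and filter discs lie: fixed grey tray 320 x 224 mm (x, y), floor 4 mm thick, rim 12 mm high in all, walls 4 mm. Origin at the centre of its underside.
- out_tray: Finished tray: fixed grey tray 270 x 170 mm (x, y), floor 4 mm thick, walls 4 mm thick and 30 mm high in all. Two earlier packs stand fixed at its +x end (x about 89 mm, y +40 and -40 mm); the rest is free. Origin at the centre of its underside, z up.
- out_free (a point): Middle of the free part of the finished tray, on its floor (tray x = -55 mm).
- spanner: Open-ended spanner about 170 mm long, lying flat, beside the work; not part of the job, to be left where it is.
- spare_horn: Spare aluminium welding horn, a stepped cylinder 50 mm in diameter at its foot and 95 mm tall, beside the work; not part of the job, to be left where it is.
- tape_roll: Roll of tape, 76 mm in diameter, 20 mm high, lying flat, beside the work; not part of the job, to be left where it is.
- dust_brush: Dusting brush about 160 mm long, lying flat, beside the work; not part of the job, to be left where it is.
- solvent: Clear solvent bottle, 56 mm in diameter, 130 mm tall, beside the work; not part of the job, to be left where it is.
- screw_dish: Small steel dish, 70 mm in diameter, 30 mm high, beside the work; not part of the job, to be left where it is.
There are look-alikes about, which are no part of the job. Leave any red look-alike of the pad3 alone. Leave any green look-alike of the done_pack alone.

How it is judged (in metres and radians):
On the way, in this order (a step that is already met when the one before it is completed fails the run):
1. the hold-down arm is swung right back (value of joint hold_arm above 1.65 rad), for 0.2 s.
2. the base cap lies flat and centred on the nest (horizontal distance between base_cap and nest below 0.007 m and z of base_cap in the frame of nest between -0.003 and 0.003 m and angle between base_cap's own z axis and vertical below 0.07 rad), for 0.2 s.
3. every filter disc lies flat and centred on the base cap (all of step 2 and horizontal distance between each of pad1, pad2, pad3, pad4 and nest below 0.007 m and z of pad1 in the frame of nest between 0.011 and 0.05 m and angle between the z axis of each of pad1, pad2, pad3, pad4 and the z axis of nest, either way round below 0.07 rad and z of pad2 in the frame of nest between 0.011 and 0.05 m and z of pad3 in the frame of nest between 0.011 and 0.05 m and z of pad4 in the frame of nest between 0.011 and 0.05 m), for 0.2 s.
4. the top cap lies flat and centred on the filter discs (all of step 3 and horizontal distance between top_cap and nest below 0.007 m and z of top_cap in the frame of nest between 0.025 and 0.055 m and angle between top_cap's own z axis and vertical below 0.07 rad and z of each of pad1, pad2, pad3, pad4 in the frame of top_cap below -0.003 m), for 0.2 s.
At the end, for the whole second after the job is handed in: Base cap on the nest (within 3 mm), all filter discs present on it, top cap highest, boss up, each within 7 mm of the nest centre and 0.07 rad of level; arm foot still, at most 3 mm above the boss, within 12 mm of its centre; finished pack upright (0.1 rad) on the finished tray floor (all of step 4 and z of clamp_foot in the frame of top_cap below 0.018 m and horizontal distance between clamp_foot and top_cap below 0.012 m and velocity of joint hold_arm between -0.05 and 0.05 rad/s and x of done_pack in the frame of out_tray between -0.125 and 0.125 m and y of done_pack in the frame of out_tray between -0.075 and 0.075 m and z of done_pack in the frame of out_tray below 0.01 m and angle between done_pack's own z axis and vertical below 0.1 rad); the robot touches nothing.
It fails at once if a thing that is not part of the job is disturbed (moved more than 30 mm) (distance of any of spanner, spare_horn, tape_roll, dust_brush, solvent, screw_dish from where it was at the start of the episode above 0.03 m).
Of pad1, pad2, pad3, pad4 only 2 to 4 are there at a start; the rules pass over those that are not, and their reading is None.
At some moment in a run one of pad1, pad2, pad3, pad4, top_cap, done_pack may be knocked a few centimetres aside while the robot is not near it.
Once in a run the grip may slacken for a moment while it holds something.
It also fails if it takes over 210 s, if anything falls off the work surface, if the arm or the gripper's body presses on something with over 40 N, if the wrist force passes 120 N, or if a joint passes its speed limit or range.

## Robot

A 6-joint arm with a two-finger parallel gripper is mounted at the origin on the work surface. World frame = base frame: x ahead of the robot, y to its left, z up, the work surface at z = 0. Lengths are in mm, angles in rad, forces in N, time in s.
With the tool pointing down it reaches from about 350 to 975 mm from the base axis. Payload 7.1 kg.
Tool frame: the origin (TCP) lies midway between the tips of the shut fingers; the grasp point (between the pads) lies 19 mm behind it (robot.tcp_to_grasp is the distance from the TCP to the grasp point, in mm); x points along the fingers, z is the direction in which the jaws open and shut, and the axes are right-handed (so a half turn about x gives the same grasp; the last joint's range is limited). The gripper opens to 88 mm and grips with 3 to 60 N. Pads are 20 mm wide; open, the fingers measure 115 mm over their backs; the gripper's body (75 mm by 178 mm) begins 61 mm behind the grasp point.
Start: joints at [1.096, 0.423, 1.63, -0, 1.089, -0.019], TCP at [275.08, 561.191, 222.675] pointing down, gripper open.
Joint ranges: [-3, 3], [-0.9, 2.11], [0.09, 2.58], [-1.31, 4.45], [0.11, 2.69], [-2.54, 2.54]. Speed limits (rad/s): [2.39, 2.39, 3.01, 3.14, 3.14, 3.14].

## Interface

Orientations are given as a rotation vector (axis times angle).
In Python, from workcell import robot gives the robot as it stands.
- The arm moves only by the tool send_rows, never from a script. Its argument "targets" is a list of rows, each a list of 7 numbers: the shift along the tool's x, y, z in m, then the turn, a rotation vector about the tool's x, y, z in degrees, then the opening, from 0 (shut) to 1 (fully open). A call has exactly 10 rows; each row shifts and turns the commanded pose from where the row before left it, along the tool's axes as they then stand; what a row does not reach is not made up. A row lasts 1/12 s, in which the tool goes at most 41.7 mm and 7.16 degrees, less where a joint would pass 70% of its speed; a pose out of reach is approached as far as the arm can. A call is refused whole if a number of a shift passes 0.0417 or a number of a turn 7.16, either way. A call with a gripper value outside its range is refused whole. The fingers move at their own pace and stop on an object; "newtons" is the grip in N (left out, the last holds). Time passes only in rows, so rows that do not move let the fingers close, or fill a call up. It gives the time, the measured TCP pose, the force and the opening at its end, in the units of the state.
- robot.observe(): the state, without advancing time (a new reading comes with each control period).
- robot.get_image(name): name is "scene" or "top" or "wrist"; returns a dict with "image" (480x640x3 uint8, red, green, blue), "fov_y" (degrees; the focal length in pixels is half the picture's height over the tangent of half this angle, whatever the lens; pixels are square), "cx", "cy" (the principal point, pixels), "k1" (the pictures are not rectified: a ray, as slopes to the right and down, at radius r is drawn at 1 + k1 r^2 times it, then the intrinsics apply), "world_to_cam" (4x4, takes a point from world to camera coordinates). Camera axes: x right, y up, looking along -z (the intrinsics and any distortion apply to the point x, -y, -z); pixel columns grow to the right and rows downward; lengths in mm; the calibration is good to about 2 mm. A picture is of the moment at which its call begins. There is no depth.
- robot.job_done(): hands the job in, once; it reports no verdict.
The state is a dict: "time_s": time; "qpos": joint angles; "joint_vel": joint speeds; "effort": joint torques, N m; "ee_pos": TCP position; "eef_rot": TCP orientation; "force": force on the tool from outside, world axes, zero at the start; "moment": the same for the moment, N m; "width": opening from 0.0 (shut) to 1.0 (fully open).
Only numpy, scipy, OpenCV 4.12 (cv2) and the standard library are available. Lean on these libraries where they do the work, as an engineer would, in place of code of your own. Each camera call takes 0.05 s, during which the arm holds its last target.

## Working session

There is one attempt and no reset: what is moved stays moved. The work goes in short steps, Python scripts to look and compute and a tool call to move; the robot and the scene stay as the last step left them, time stands still between calls to the robot, and variables do not carry over. Pictures are saved under pics/ and viewed, and the job is handed in when it is done.

Besides the shell and the picture viewer there is one more tool, called after "Request:" by a JSON object that holds its "fn" and its "kwargs". send_rows: Moves the arm, as the interface text tells. Its arguments: {"type":"object","properties":{"targets":{"type":"array","items":{"type":"array","items":{"type":"number"}}},"newtons":{"type":"number"}},"required":["targets"]}

```bash
ls; mkdir -p pics
cat > h.py <<'E'
import numpy as np, cv2
from workcell import robot
def snap(n,f):
    d=robot.get_image(n); cv2.imwrite('pics/'+f,d['image'][:,:,::-1]); np.save('pics/'+n+'_last.npy',d,allow_pickle=True); return d
def load(n): return np.load('pics/'+n+'_last.npy',allow_pickle=True).item()
def foc(d): return 240/np.tan(np.radians(d['fov_y'])/2)
def ray(d,u,v):
    f=foc(d); x=(u-d['cx'])/f; y=(v-d['cy'])/f
    rd=np.hypot(x,y); r=rd
    for _ in range(30): r=rd/(1+d['k1']*r*r)
    s=r/rd if rd>0 else 1
    c=np.array([x*s,-y*s,-1.0]); M=np.array(d['world_to_cam']); R=M[:3,:3]; t=M[:3,3]
    return -R.T@t, R.T@c
def onz(d,u,v,z):
    o,r=ray(d,u,v); return o+r*(z-o[2])/r[2]
def proj(d,p):
    M=np.array(d['world_to_cam']); c=M[:3,:3]@np.array(p)+M[:3,3]
    x=c[0]/-c[2]; y=-c[1]/-c[2]; k=1+d['k1']*(x*x+y*y); f=foc(d)
    return np.array([x*k*f+d['cx'],y*k*f+d['cy']])
E
python3 - <<'E'
from h import *
for n in ['scene','top','wrist']:
    d=snap(n,n+'0.png'); print(n,d['fov_y'],d['cx'],d['cy'],d['k1'],(-np.array(d['world_to_cam'])[:3,:3].T@np.array(d['world_to_cam'])[:3,3]).round())
print(robot.observe())
E
```

```text
pics
scene 47.22503508888297 314.43605987311315 243.15557723098826 0.02353722605141312 [1500.  433.  849.]
top 44.50682743064187 329.76537395510906 240.93566683468927 0.020943387071459 [ 356.   34. 1365.]
wrist 67.67208622617734 314.8056503225813 247.15203671130627 -0.029551366235467794 [203. 596. 385.]
{'time_s': 0.15, 'qpos': array([ 1.09604021e+00,  4.23691328e-01,  1.63044491e+00,  1.06048238e-05,
        1.08857395e+00, -1.90007331e-02]), 'joint_vel': array([-0.00044923, -0.00230834, -0.00243386,  0.00129344,  0.00131018,
       -0.00070108]), 'effort': array([ 7.43702776e-05, -5.44980097e+01, -2.73920953e+01,  6.43667160e-02,
        2.05166917e-02, -7.51543007e-05]), 'ee_pos': array([274.88432853, 560.87094091, 222.0913335 ]), 'eef_rot': array([-0.86786656,  1.39198054,  0.86694014]), 'force': array([-0.8587637 ,  0.18573005,  1.03383119]), 'moment': array([-0.04691038,  0.01182118,  0.04586239]), 'width': 0.9974311380621174}
```

View pics/scene0.png

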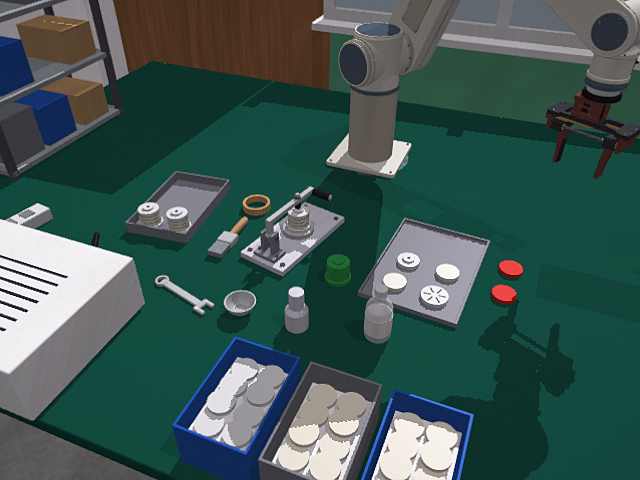

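View pics/top0.png

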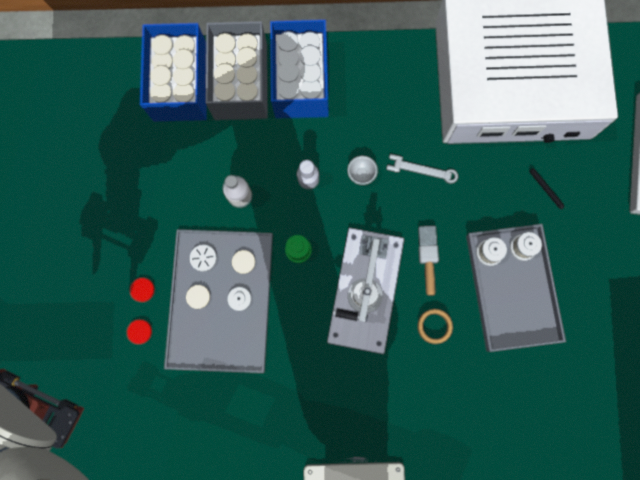

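View pics/wrist0.png

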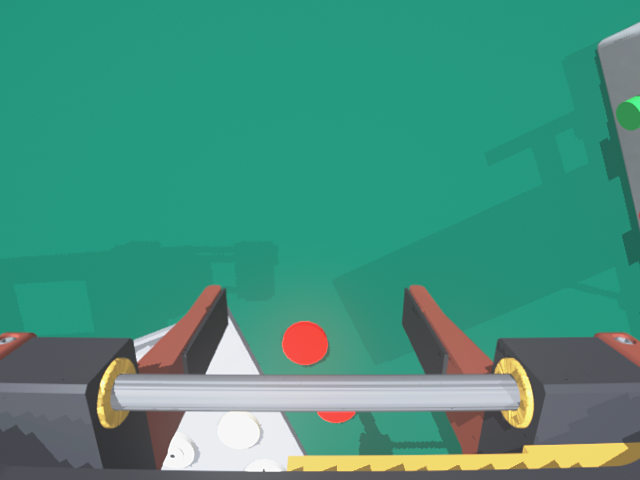

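The top view shows the kit tray at left with the base cap (203,257), pads (243,262) and (198,296), and the top cap (239,298). The fixture is centred at (363,293), with its handle at (347,314). The out tray is at right, and the red and green look-alikes lie outside the trays. Next I'll enlarge and measure.

Run:
```python
from h import *
d=load('top')
for n,u,v,z in [('base',203,257,14),('padA',243,262,14),('padB',198,296,14),('top',239,298,19),('boss',364,292,85),('handle',347,314,110),('outTL',469,234,30)]:
    print(n,onz(d,u,v,z).round(1))
im=d['image'][:,:,::-1]
a=cv2.resize(im[220:380,155:285],None,fx=4.6,fy=4.6,interpolation=cv2.INTER_CUBIC); cv2.imwrite('pics/c1.png',a[:600,:800])
a=cv2.resize(im[215:365,315:415],None,fx=4,fy=4,interpolation=cv2.INTER_CUBIC); cv2.imwrite('pics/c2.png',a)
```

```text
base [576.5 336.1  14. ]
padA [562.2 242.8  14. ]
padB [485.9 346.3  14. ]
top [478.2 251.   19. ]
boss [478.1 -32.5  85. ]
handle [429.9   6.6 110. ]
outTL [ 611.1 -282.7   30. ]
```

View pics/c1.png

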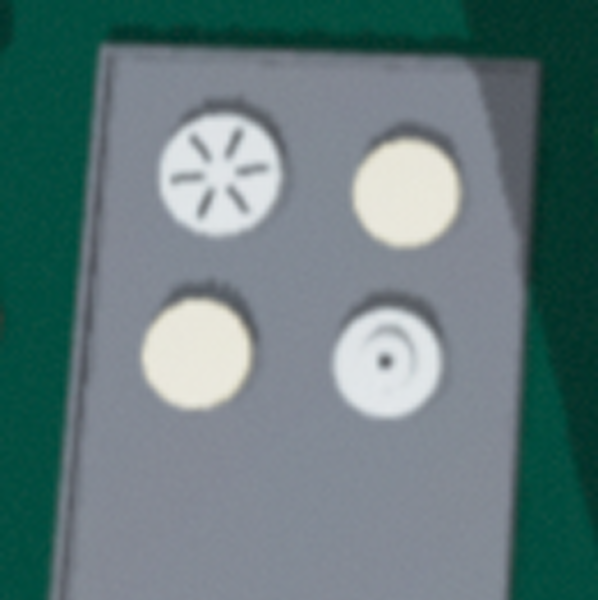

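View pics/c2.png

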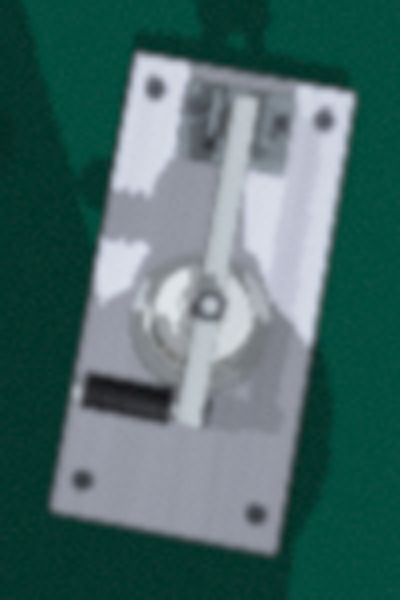

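The kit tray holds two pads, lying singly, with the base cap slots up and the top cap boss up. Next I'll get the fixture pose from the plate corners.

Run:
```python
from h import *
d=load('top')
cs=[(348.3,227.5),(404,238),(384.5,354),(327.5,342.5)]
# refine with hull of non-green mask
im=d['image']; hsv=cv2.cvtColor(im,cv2.COLOR_RGB2HSV)
m=(hsv[...,1]<90).astype(np.uint8)
n,l,st,_=cv2.connectedComponentsWithStats(m); k=l[335,365]; print(st[k])
c,_=cv2.findContours((l==k).astype(np.uint8),0,2); c=max(c,key=cv2.contourArea)
r=cv2.minAreaRect(c); cr=cv2.boxPoints(r); print(cr.round(1))
for q in (cs,cr):
    P=np.array([onz(d,*p,16) for p in q]); print(P.round(1).tolist(),np.linalg.norm(P-np.roll(P,-1,0),axis=1).round(1))
print('out')
for p in [(469,234),(541,226),(564,342),(490,350)]: print(onz(d,*p,30).round(1))
s=load('scene'); 
print('handle tips', onz(d,335,312,110).round(1),onz(d,359,317,110).round(1))
```

```text
[ 327  227   78  127 6974]
[[325.8 343.5]
 [347.5 226.4]
 [406.  237.2]
 [384.2 354.3]]
[[637.1, -4.8, 16.0], [608.4, -134.1, 16.0], [343.7, -77.1, 16.0], [372.5, 50.7, 16.0]] [132.4 270.8 131.  270.3]
[[370.4, 54.7, 16.0], [639.9, -3.1, 16.0], [610.1, -138.8, 16.0], [343.0, -76.4, 16.0]] [275.5 138.9 274.3 133.9]
out
[ 611.1 -282.7   30. ]
[ 625.4 -449.5   30. ]
[ 360.6 -476.    30. ]
[ 346.9 -310.9   30. ]
handle tips [434.8  32.  110. ] [422.9 -18.6 110. ]
```

```bash
cat >> h.py <<'E'
from scipy.spatial.transform import Rotation as Ro
def st():
    o=robot.observe(); return np.array(o['ee_pos']),Ro.from_rotvec(o['eef_rot']),o
def down(zdir):  # tool x down, tool z along zdir (horizontal)
    z=np.array([zdir[0],zdir[1],0.]); z/=np.linalg.norm(z); x=np.array([0,0,-1.]); y=np.cross(z,x)
    return Ro.from_matrix(np.array([x,y,z]).T)
def go(p,zdir=None):
    """deltas from the measured pose: turn in tool frame (deg), shift in the tool frame AFTER turning (mm)"""
    P,R,o=st()
    if zdir is None: T=R
    else:
        T=min([down(zdir),down(-np.array(zdir))],key=lambda T:(R.inv()*T).magnitude())
    rv=(R.inv()*T).as_rotvec(degrees=True); s=T.inv().apply(np.array(p)-P)
    print('t',round(o['time_s'],2),'pos',P.round(1),'turn',rv.round(2),'shift_after_turn mm',s.round(1),'w',round(o['width'],3),'F',np.round(o['force'],1))
    return T
XH=np.array([.978,-.208]); YH=np.array([.208,.978]); NEST=np.array([475.7,-38.2])
E
python3 - <<'E'
from h import *
P,R,o=st(); print(R.as_matrix().round(3))
T=go([429,6.5,170],XH); print(T.as_matrix().round(3))
E
```

```text
[[-0.001 -0.898  0.44 ]
 [-0.001  0.44   0.898]
 [-1.     0.    -0.001]]
t 0.15 pos [274.9 560.9 222.1] turn [ 7.589e+01 -6.000e-02  4.000e-02] shift_after_turn mm [  52.1 -510.2  266.1] w 0.997 F [-0.9  0.2  1. ]
[[ 0.     0.208  0.978]
 [ 0.     0.978 -0.208]
 [-1.     0.     0.   ]]
```

Request:
{"fn": "send_rows", "kwargs": {"targets": [[0, 0, 0, 7, 0, 0, 0.6], [0, 0, 0, 7, 0, 0, 0.6], [0, 0, 0, 7, 0, 0, 0.6], [0, 0, 0, 7, 0, 0, 0.6], [0, 0, 0, 7, 0, 0, 0.6], [0, 0, 0, 7, 0, 0, 0.6], [0, 0, 0, 7, 0, 0, 0.6], [0, 0, 0, 7, 0, 0, 0.6], [0, 0, 0, 7, 0, 0, 0.6], [0, 0, 0, 7, 0, 0, 0.6]]}}

```text
time_s: 0.98
ee_pos: [275.0, 561.0, 222.3]
eef_rot: [0.088, 1.569, -0.089]
force: [0.7, 0.9, 0.7]
width: 0.598
```

Run:
```python
from h import *
go([429,6.5,222],XH)
```

```text
t 0.98 pos [275.  561.  222.3] turn [ 5.54 -0.01  0.04] shift_after_turn mm [ 3.000e-01 -5.103e+02  2.660e+02] w 0.598 F [0.7 0.9 0.7]
```

Request:
{"fn": "send_rows", "kwargs": {"targets": [[0, 0, 0, 5.5, 0, 0, 0.6], [0, -0.028, 0.0148, 0, 0, 0, 0.6], [0, -0.028, 0.0148, 0, 0, 0, 0.6], [0, -0.028, 0.0148, 0, 0, 0, 0.6], [0, -0.028, 0.0148, 0, 0, 0, 0.6], [0, -0.028, 0.0148, 0, 0, 0, 0.6], [0, -0.028, 0.0148, 0, 0, 0, 0.6], [0, -0.028, 0.0148, 0, 0, 0, 0.6], [0, -0.028, 0.0148, 0, 0, 0, 0.6], [0, -0.028, 0.0148, 0, 0, 0, 0.6]]}}

```text
time_s: 1.82
ee_pos: [354.8, 286.0, 222.6]
eef_rot: [0.159, 1.565, -0.159]
force: [0.3, 0.6, -0.1]
width: 0.598
```

Request:
{"fn": "send_rows", "kwargs": {"targets": [[0, -0.028, 0.0148, 0, 0, 0, 0.6], [0, -0.028, 0.0148, 0, 0, 0, 0.6], [0, -0.028, 0.0148, 0, 0, 0, 0.6], [0, -0.028, 0.0148, 0, 0, 0, 0.6], [0, -0.028, 0.0148, 0, 0, 0, 0.6], [0, -0.028, 0.0148, 0, 0, 0, 0.6], [0, -0.028, 0.0148, 0, 0, 0, 0.6], [0, -0.028, 0.0148, 0, 0, 0, 0.6], [0, 0, 0, 0, 0, 0, 0.6], [0, 0, 0, 0, 0, 0, 0.6]]}}

```text
time_s: 2.65
ee_pos: [425.8, 43.1, 222.6]
eef_rot: [0.162, 1.565, -0.162]
force: [-0.3, 0.6, 0.3]
width: 0.604
```

Run:
```python
from h import *
go([429,6.5,170],XH)
snap('wrist','w1.png')
```

```text
t 2.65 pos [425.8  43.1 222.6] turn [ 0.18 -0.02 -0.  ] shift_after_turn mm [ 52.6 -35.1  10.7] w 0.604 F [-0.3  0.6  0.3]
```

View pics/w1.png

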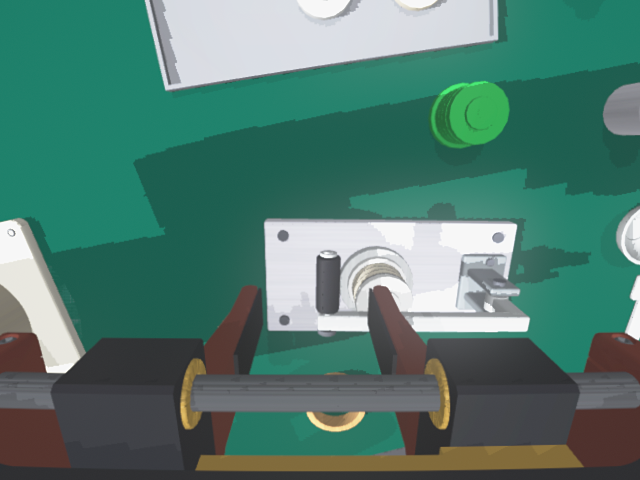

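Run:
```python
from h import *
d=load('wrist'); print(onz(d,328,283,110).round(1), onz(d,328,256,110).round(1),onz(d,328,310,110).round(1))
for p in [(265,220),(516,224),(268,331)]: print(onz(d,*p,16).round(1))
N=np.r_[NEST,16]; X=np.r_[XH,0];Y=np.r_[YH,0]
for a,b in [(-120,65),(150,65),(-120,-65)]: print((N+a*X+b*Y).round(1))
```

```text
[428.6   7.2 110. ] [433.2  30.4 110. ] [423.7 -17.  110. ]
[373.2  52.2  16. ]
[634.1  -7.   16. ]
[344.1 -76.3  16. ]
[371.9  50.3  16. ]
[635.9  -5.8  16. ]
[344.8 -76.8  16. ]
```

Request:
{"fn": "send_rows", "kwargs": {"targets": [[0, -0.018, 0.005, 0, 0, 0, 0.6], [0, -0.017, 0.005, 0, 0, 0, 0.6], [0.02, 0, 0, 0, 0, 0, 0.6], [0.02, 0, 0, 0, 0, 0, 0.6], [0.02, 0, 0, 0, 0, 0, 0.6], [0.02, 0, 0, 0, 0, 0, 0.6], [0.02, 0, 0, 0, 0, 0, 0.6], [0.02, 0, 0, 0, 0, 0, 0.6], [0.01, 0, 0, 0, 0, 0, 0.6], [0, 0, 0, 0, 0, 0, 0.6]]}}

```text
time_s: 3.53
ee_pos: [426.6, 9.3, 90.8]
eef_rot: [0.157, 1.57, -0.158]
force: [-0.4, -0.0, 0.6]
width: 0.603
```

Request:
{"fn": "send_rows", "kwargs": {"newtons": 25, "targets": [[0, 0, 0, 0, 0, 0, 0.0], [0, 0, 0, 0, 0, 0, 0.0], [0, 0, 0, 0, 0, 0, 0.0], [0, 0, 0, 0, 0, 0, 0.0], [0, 0, 0, 0, 0, 0, 0.0], [0, 0, 0, 0, 0, 0, 0.0], [0, 0, 0, 0, 0, 0, 0.0], [0, 0, 0, 0, 0, 0, 0.0], [0, 0, 0, 0, 0, 0, 0.0], [0, 0, 0, 0, 0, 0, 0.0]]}}

```text
time_s: 4.37
ee_pos: [429.1, 7.9, 93.0]
eef_rot: [0.159, 1.564, -0.159]
force: [1.9, 0.9, 4.4]
width: 0.222
```

Run:
```python
from h import *
go([429,6.5,91],XH)
P,R,o=st(); print(R.as_matrix().round(3))
# arc rows: about pivot, 30 rows of 3.2deg
a0=np.arctan2(40,165); r=np.hypot(40,165)
for n in (30,):
    p=None
    for i in range(n+1):
        a=a0+1.68*i/n; q=np.array([-r*np.cos(a),r*np.sin(a)])*1
        if p is not None: print(i,'x(down)',round(-(q-p)[1],1),'z',round((q-p)[0],1), end=' | ')
        p=q
```

```text
t 4.37 pos [429.1   7.9  93. ] turn [ 0.38  0.08 -0.02] shift_after_turn mm [ 2.  -1.4  0.2] w 0.222 F [1.9 0.9 4.4]
[[ 0.001  0.202  0.979]
 [ 0.     0.979 -0.202]
 [-1.     0.     0.001]]
1 x(down) -9.2 z 2.5 | 2 x(down) -9.0 z 3.0 | 3 x(down) -8.8 z 3.5 | 4 x(down) -8.6 z 4.0 | 5 x(down) -8.4 z 4.5 | 6 x(down) -8.1 z 4.9 | 7 x(down) -7.8 z 5.4 | 8 x(down) -7.5 z 5.8 | 9 x(down) -7.2 z 6.2 | 10 x(down) -6.8 z 6.6 | 11 x(down) -6.4 z 7.0 | 12 x(down) -6.0 z 7.3 | 13 x(down) -5.6 z 7.7 | 14 x(down) -5.2 z 8.0 | 15 x(down) -4.7 z 8.2 | 16 x(down) -4.3 z 8.5 | 17 x(down) -3.8 z 8.7 | 18 x(down) -3.3 z 8.9 | 19 x(down) -2.8 z 9.1 | 20 x(down) -2.3 z 9.2 | 21 x(down) -1.7 z 9.3 | 22 x(down) -1.2 z 9.4 | 23 x(down) -0.7 z 9.5 | 24 x(down) -0.2 z 9.5 | 25 x(down) 0.4 z 9.5 | 26 x(down) 0.9 z 9.5 | 27 x(down) 1.4 z 9.4 | 28 x(down) 2.0 z 9.3 | 29 x(down) 2.5 z 9.2 | 30 x(down) 3.0 z 9.0 |
```

Request:
{"fn": "send_rows", "kwargs": {"targets": [[-0.0092, 0, 0.0025, 0, 0, 0, 0], [-0.009, 0, 0.003, 0, 0, 0, 0], [-0.0088, 0, 0.0035, 0, 0, 0, 0], [-0.0086, 0, 0.004, 0, 0, 0, 0], [-0.0084, 0, 0.0045, 0, 0, 0, 0], [-0.0081, 0, 0.0049, 0, 0, 0, 0], [-0.0078, 0, 0.0054, 0, 0, 0, 0], [-0.0075, 0, 0.0058, 0, 0, 0, 0], [-0.0072, 0, 0.0062, 0, 0, 0, 0], [-0.0068, 0, 0.0066, 0, 0, 0, 0]]}}

```text
time_s: 5.2
ee_pos: [473.9, -1.8, 174.6]
eef_rot: [0.159, 1.566, -0.16]
force: [4.0, -4.1, -5.0]
width: 0.22
```

Run:
```python
from h import *
a=np.arctan2(40,165)+.56; r=169.8
g=NEST+110*XH-r*np.cos(a)*XH+34*YH
go([g[0],g[1],70+r*np.sin(a)-19],XH)
```

```text
t 5.2 pos [473.9  -1.8 174.6] turn [ 0.4  -0.06  0.04] shift_after_turn mm [ 2.  -1.3  0.7] w 0.22 F [ 4.  -4.1 -5. ]
```

Tracking well; continuing the arc.

Request:
{"fn": "send_rows", "kwargs": {"targets": [[-0.0064, 0, 0.007, 0, 0, 0, 0], [-0.006, 0, 0.0073, 0, 0, 0, 0], [-0.0056, 0, 0.0077, 0, 0, 0, 0], [-0.0052, 0, 0.008, 0, 0, 0, 0], [-0.0047, 0, 0.0082, 0, 0, 0, 0], [-0.0043, 0, 0.0085, 0, 0, 0, 0], [-0.0038, 0, 0.0087, 0, 0, 0, 0], [-0.0033, 0, 0.0089, 0, 0, 0, 0], [-0.0028, 0, 0.0091, 0, 0, 0, 0], [-0.0023, 0, 0.0092, 0, 0, 0, 0]]}}

```text
time_s: 6.03
ee_pos: [554.7, -19.3, 219.4]
eef_rot: [0.157, 1.567, -0.161]
force: [-3.1, -8.5, 3.7]
width: 0.219
```

Request:
{"fn": "send_rows", "kwargs": {"targets": [[-0.0017, 0, 0.0093, 0, 0, 0, 0], [-0.0012, 0, 0.0094, 0, 0, 0, 0], [-0.0007, 0, 0.0095, 0, 0, 0, 0], [-0.0002, 0, 0.0095, 0, 0, 0, 0], [0.0004, 0, 0.0095, 0, 0, 0, 0], [0.0009, 0, 0.0095, 0, 0, 0, 0], [0.0014, 0, 0.0094, 0, 0, 0, 0], [0.002, 0, 0.0093, 0, 0, 0, 0], [0.0025, 0, 0.0092, 0, 0, 0, 0], [0.003, 0, 0.009, 0, 0, 0, 0]]}}

```text
time_s: 6.87
ee_pos: [647.3, -39.6, 213.2]
eef_rot: [0.156, 1.564, -0.162]
force: [-1.8, -12.1, 3.5]
width: 0.219
```

Run:
```python
from h import *
a=np.arctan2(40,165)+1.68; r=169.8
g=NEST+110*XH-r*np.cos(a)*XH+34*YH
go([g[0],g[1],70+r*np.sin(a)-19],XH)
```

```text
t 6.87 pos [647.3 -39.6 213.2] turn [0.39 0.07 0.21] shift_after_turn mm [ 2.5 -0.4 -0.4] w 0.219 F [ -1.8 -12.1   3.5]
```

Request:
{"fn": "send_rows", "kwargs": {"targets": [[0.0025, 0, 0.007, 0, 0, 0, 0], [0.0025, 0, 0.006, 0, 0, 0, 0], [0, 0, 0, 0, 0, 0, 0.9], [0, 0, 0, 0, 0, 0, 0.9], [0, 0, 0, 0, 0, 0, 0.9], [0, 0, 0, 0, 0, 0, 0.9], [0, 0, 0, 0, 0, 0, 0.9], [-0.02, 0, 0, 0, 0, 0, 0.9], [-0.03, 0, 0, 0, 0, 0, 0.9], [-0.03, 0, 0, 0, 0, 0, 0.9]]}}

```text
time_s: 7.7
ee_pos: [658.2, -38.9, 287.0]
eef_rot: [0.159, 1.568, -0.159]
force: [0.3, 0.5, -0.2]
width: 0.789
```

Request:
{"fn": "send_rows", "kwargs": {"targets": [[0, 0, -0.03, 0, 0, 0, 0.9], [0, 0, -0.03, 0, 0, 0, 0.9], [0, 0, -0.03, 0, 0, 0, 0.9], [0, 0, -0.03, 0, 0, 0, 0.9], [0, 0, -0.03, 0, 0, 0, 0.9], [0, 0, -0.03, 0, 0, 0, 0.9], [0, 0, -0.03, 0, 0, 0, 0.9], [0, 0, 0, 0, 0, 0, 0.9], [0, 0, 0, 0, 0, 0, 0.9], [0, 0, 0, 0, 0, 0, 0.9]]}}

```text
time_s: 8.53
ee_pos: [454.3, 3.0, 287.7]
eef_rot: [0.159, 1.563, -0.159]
force: [0.1, 0.1, 0.2]
width: 0.9
```

Run:
```python
from h import *
go([475.7,-38.2,200],XH)
snap('wrist','w2.png');d=snap('scene','s2.png');snap('top','t2.png')
cv2.imwrite('pics/s2c.png',cv2.resize(d['image'][150:350,200:520,::-1],None,fx=2.5,fy=2.5))
```

```text
t 8.53 pos [454.3   3.  287.7] turn [ 0.42  0.1  -0.02] shift_after_turn mm [ 87.7 -35.9  29.5] w 0.9 F [0.1 0.1 0.2]
```

View pics/w2.png

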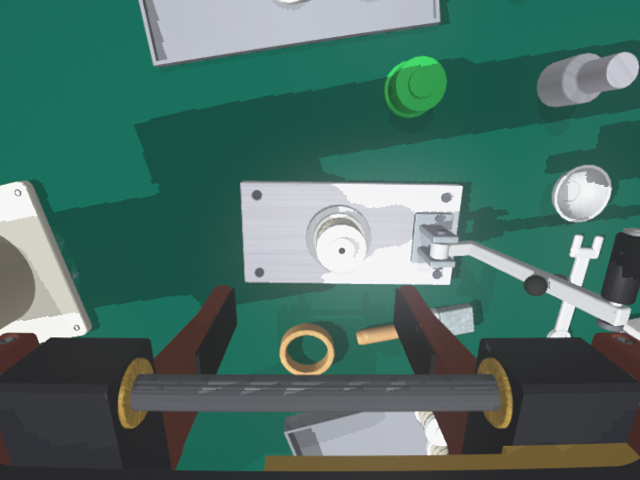

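View pics/s2c.png

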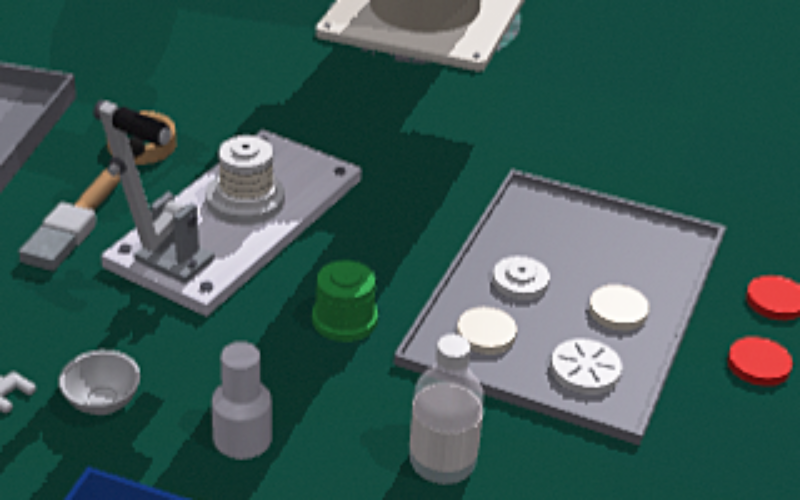

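View pics/t2.png

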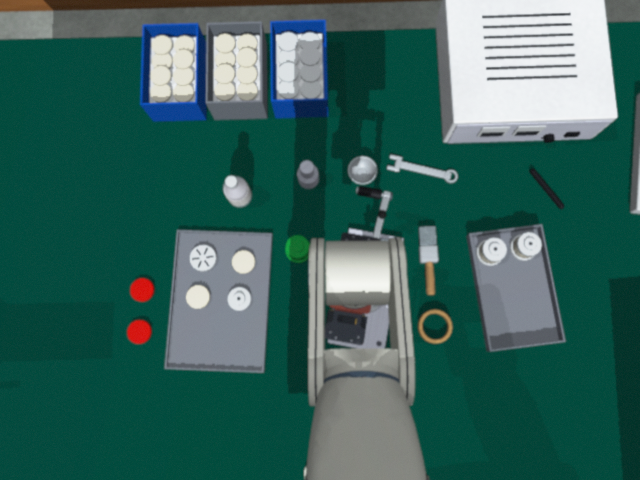

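The arm is right back (scene view) and the pack's port is at (342,251) in the wrist view. The done pack is the white one on the nest; the green one at (415,87) is the look-alike and I'll leave it. Now I'll measure it.

Run:
```python
from h import *
d=load('wrist'); p=onz(d,342,251,85); print(p)
print('nest ring L/R/U', onz(d,306,239,30).round(1),onz(d,371,239,30).round(1),onz(d,339,206,30).round(1))
s=load('scene'); 
print('scene port',onz(s,200+246/2.5,150+147/2.5,85).round(1))
go([p[0],p[1],130],XH)
```

```text
[475.3337247  -36.96323684  85.        ]
nest ring L/R/U [436.  -30.8  30. ] [513.7 -46.8  30. ] [482.9   1.   30. ]
scene port [473.6 -34.7  85. ]
t 8.68 pos [454.5   2.8 287.2] turn [ 0.39  0.02 -0.01] shift_after_turn mm [157.2 -34.5  28.6] w 0.901 F [-0.5 -0.2  0.4]
```

Request:
{"fn": "send_rows", "kwargs": {"targets": [[0, -0.012, 0.0095, 0.4, 0, 0, 0.9], [0, -0.012, 0.0095, 0, 0, 0, 0.9], [0, -0.0105, 0.0096, 0, 0, 0, 0.9], [0.03, 0, 0, 0, 0, 0, 0.9], [0.03, 0, 0, 0, 0, 0, 0.9], [0.03, 0, 0, 0, 0, 0, 0.9], [0.03, 0, 0, 0, 0, 0, 0.9], [0.03, 0, 0, 0, 0, 0, 0.9], [0, 0, 0, 0, 0, 0, 0.9], [0, 0, 0, 0, 0, 0, 0.9]]}}

```text
time_s: 9.52
ee_pos: [473.8, -37.1, 136.0]
eef_rot: [0.165, 1.569, -0.165]
force: [1.0, -0.2, 0.4]
width: 0.899
```

Run:
```python
from h import *
snap('wrist','w3.png')
go([475.3,-37.2,46],XH)
```

```text
t 9.57 pos [475.  -37.1 137.4] turn [-0.03 -0.04  0.  ] shift_after_turn mm [91.4 -0.   0.3] w 0.904 F [0.5 0.6 0.6]
```

View pics/w3.png

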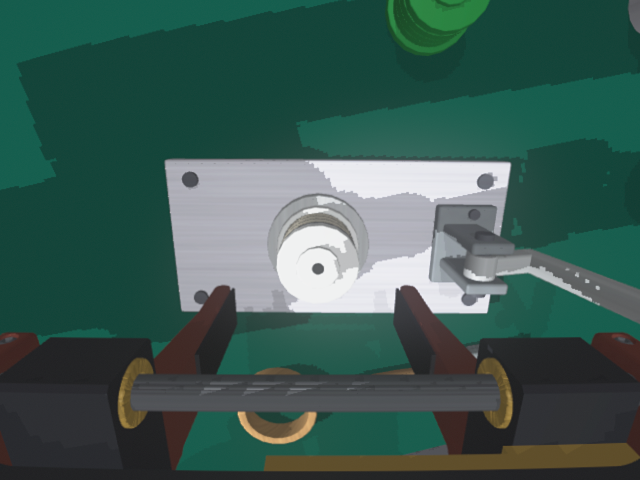

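Request:
{"fn": "send_rows", "kwargs": {"targets": [[0.015, 0, 0, 0, 0, 0, 0.9], [0.015, 0, 0, 0, 0, 0, 0.9], [0.015, 0, 0, 0, 0, 0, 0.9], [0.015, 0, 0, 0, 0, 0, 0.9], [0.015, 0, 0, 0, 0, 0, 0.9], [0.015, 0, 0, 0, 0, 0, 0.9], [0, 0, 0, 0, 0, 0, 0.9], [0, 0, 0, 0, 0, 0, 0.8], [0, 0, 0, 0, 0, 0, 0.7], [0, 0, 0, 0, 0, 0, 0.5]]}}

```text
time_s: 10.4
ee_pos: [475.7, -37.0, 48.6]
eef_rot: [0.165, 1.562, -0.165]
force: [-0.0, -0.1, -0.4]
width: 0.711
```

Request:
{"fn": "send_rows", "kwargs": {"newtons": 30, "targets": [[0, 0, 0, 0, 0, 0, 0.3], [0, 0, 0, 0, 0, 0, 0.3], [0, 0, 0, 0, 0, 0, 0.3], [0, 0, 0, 0, 0, 0, 0.3], [0, 0, 0, 0, 0, 0, 0.3], [-0.005, 0, 0, 0, 0, 0, 0.3], [-0.01, 0, 0, 0, 0, 0, 0.3], [-0.02, 0, 0, 0, 0, 0, 0.3], [-0.02, 0, 0, 0, 0, 0, 0.3], [-0.02, 0, 0, 0, 0, 0, 0.3]]}}

```text
time_s: 11.23
ee_pos: [474.0, -36.8, 123.4]
eef_rot: [0.165, 1.565, -0.165]
force: [0.7, -0.5, -2.0]
width: 0.612
```

Run:
```python
from h import *
snap('wrist','w4.png')
go([431.3,-385.6,130],XH)
```

```text
t 11.28 pos [476.2 -37.  126.7] turn [-0.01  0.27 -0.03] shift_after_turn mm [  -3.3 -350.3   28.6] w 0.611 F [1.4 1.2 0.8]
```

View pics/w4.png

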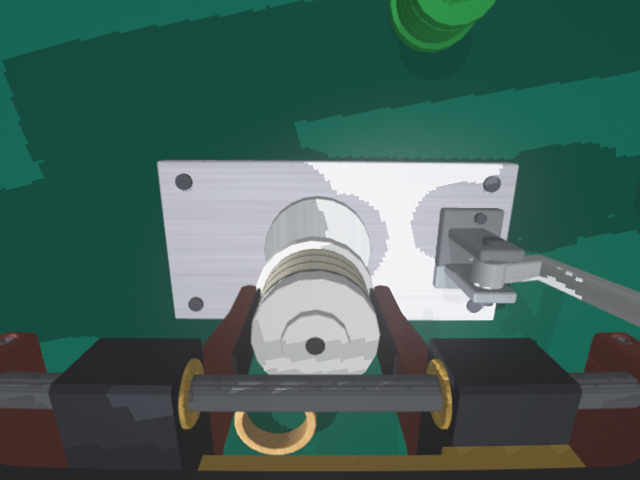

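Request:
{"fn": "send_rows", "kwargs": {"targets": [[0, -0.025, 0.002, 0, 0, 0, 0.3], [0, -0.025, 0.002, 0, 0, 0, 0.3], [0, -0.025, 0.002, 0, 0, 0, 0.3], [0, -0.025, 0.002, 0, 0, 0, 0.3], [0, -0.025, 0.002, 0, 0, 0, 0.3], [0, -0.025, 0.002, 0, 0, 0, 0.3], [0, -0.025, 0.002, 0, 0, 0, 0.3], [0, -0.025, 0.002, 0, 0, 0, 0.3], [0, -0.025, 0.002, 0, 0, 0, 0.3], [0, -0.025, 0.002, 0, 0, 0, 0.3]]}}

```text
time_s: 12.12
ee_pos: [441.4, -286.6, 122.4]
eef_rot: [0.165, 1.565, -0.165]
force: [-0.5, 0.5, -0.5]
width: 0.612
```

Request:
{"fn": "send_rows", "kwargs": {"targets": [[0, -0.025, 0.002, 0, 0, 0, 0.3], [0, -0.025, 0.002, 0, 0, 0, 0.3], [0, -0.025, 0.002, 0, 0, 0, 0.3], [0, -0.025, 0.002, 0, 0, 0, 0.3], [0, 0, 0, 0, 0, 0, 0.3], [0, 0, 0, 0, 0, 0, 0.3], [0.02, 0, 0, 0, 0, 0, 0.3], [0.02, 0, 0, 0, 0, 0, 0.3], [0, 0, 0, 0, 0, 0, 0.3], [0, 0, 0, 0, 0, 0, 0.3]]}}

```text
time_s: 12.95
ee_pos: [428.3, -383.2, 81.4]
eef_rot: [0.166, 1.567, -0.162]
force: [0.2, -1.1, -1.4]
width: 0.613
```

Run:
```python
from h import *
snap('wrist','w5.png');snap('top','t5.png')
go([431.3,-385.6,24],XH)
```

```text
t 13.05 pos [ 429.4 -384.6   82.9] turn [0.03 0.03 0.01] shift_after_turn mm [58.9 -0.6  2.1] w 0.612 F [ 1.2  0.9 -1.9]
```

View pics/w5.png

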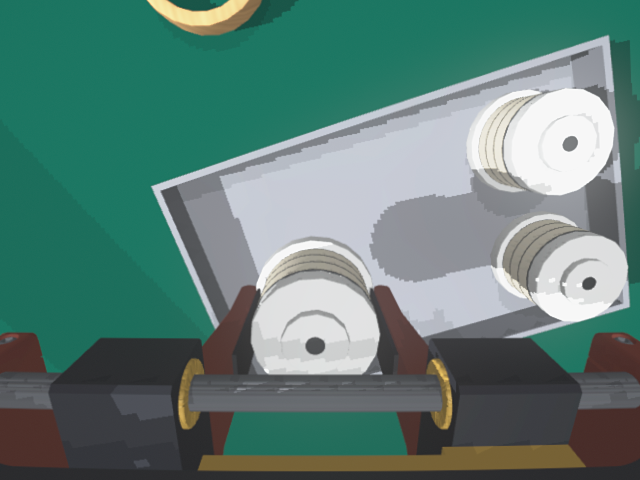

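View pics/t5.png

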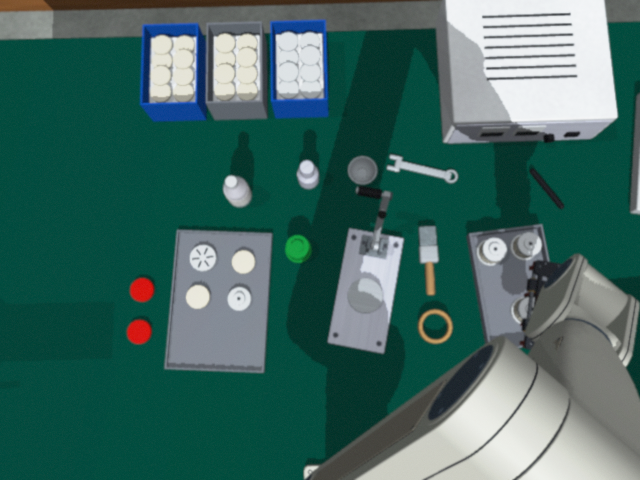

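Run:
```python
from h import *
d=load('wrist'); print(onz(d,153,187,30).round(1),onz(d,609,38,30).round(1))
t=load('top'); im=t['image']; 
a=im[275:310,340:390]; 
cv2.imwrite('pics/c5.png',cv2.resize(im[225:360,320:410,::-1],None,fx=4,fy=4,interpolation=cv2.INTER_CUBIC))
```

```text
[ 343.2 -311.1   30. ] [ 612.6 -284.9   30. ]
```

View pics/c5.png

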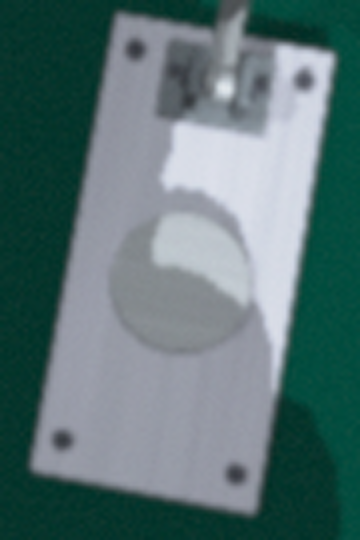

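Request:
{"fn": "send_rows", "kwargs": {"targets": [[0.01, 0, 0, 0, 0, 0, 0.3], [0.01, 0, 0, 0, 0, 0, 0.3], [0.01, 0, 0, 0, 0, 0, 0.3], [0.01, 0, 0, 0, 0, 0, 0.3], [0.01, 0, 0, 0, 0, 0, 0.3], [0.003, 0, 0, 0, 0, 0, 0.3], [0.003, 0, 0, 0, 0, 0, 0.3], [0, 0, 0, 0, 0, 0, 0.3], [0, 0, 0, 0, 0, 0, 0.3], [0, 0, 0, 0, 0, 0, 0.3]]}}

```text
time_s: 13.88
ee_pos: [429.2, -385.2, 26.4]
eef_rot: [0.164, 1.564, -0.165]
force: [0.3, 0.4, -0.9]
width: 0.607
```

Request:
{"fn": "send_rows", "kwargs": {"targets": [[0.002, 0, 0, 0, 0, 0, 0.3], [0.002, 0, 0, 0, 0, 0, 0.3], [0, 0, 0, 0, 0, 0, 0.3], [0, 0, 0, 0, 0, 0, 0.3], [0, 0, 0, 0, 0, 0, 0.3], [0, 0, 0, 0, 0, 0, 0.3], [0, 0, 0, 0, 0, 0, 0.3], [0, 0, 0, 0, 0, 0, 0.3], [0, 0, 0, 0, 0, 0, 0.3], [0, 0, 0, 0, 0, 0, 0.3]]}}

```text
time_s: 14.72
ee_pos: [429.1, -385.1, 22.2]
eef_rot: [0.164, 1.564, -0.165]
force: [0.9, -0.7, -0.0]
width: 0.606
```

Run:
```python
from h import *
t=load('top'); print(onz(t,365.5,295.25,30).round(1))
go([429,-385,22.6],XH)
```

```text
[475.8 -38.5  30. ]
t 14.72 pos [ 429.1 -385.1   22.2] turn [-0.01  0.02  0.01] shift_after_turn mm [-0.4  0.1 -0.1] w 0.606 F [ 0.9 -0.7 -0. ]
```

Request:
{"fn": "send_rows", "kwargs": {"targets": [[0, 0, 0, 0, 0, 0, 0.7], [0, 0, 0, 0, 0, 0, 0.8], [0, 0, 0, 0, 0, 0, 0.8], [0, 0, 0, 0, 0, 0, 0.8], [0, 0, 0, 0, 0, 0, 0.8], [-0.015, 0, 0, 0, 0, 0, 0.8], [-0.02, 0, 0, 0, 0, 0, 0.8], [-0.03, 0, 0, 0, 0, 0, 0.8], [-0.03, 0, 0, 0, 0, 0, 0.8], [-0.03, 0, 0, 0, 0, 0, 0.8]]}}

```text
time_s: 15.55
ee_pos: [428.6, -384.7, 148.1]
eef_rot: [0.165, 1.565, -0.164]
force: [0.9, -0.9, -1.2]
width: 0.798
```

Run:
```python
from h import *
snap('wrist','w6.png')
go([576,336,200],XH)
go([576,336,200],YH)
```

```text
t 15.6 pos [ 431.2 -387.1  154. ] turn [-0.01  0.38  0.23] shift_after_turn mm [-46.  737.4  -8.8] w 0.8 F [ 1.2 -1.5  3.1]
t 15.6 pos [ 431.2 -387.1  154. ] turn [89.99  0.48 -0.12] shift_after_turn mm [ -46.    -8.8 -737.4] w 0.8 F [ 1.2 -1.5  3.1]
```

View pics/w6.png

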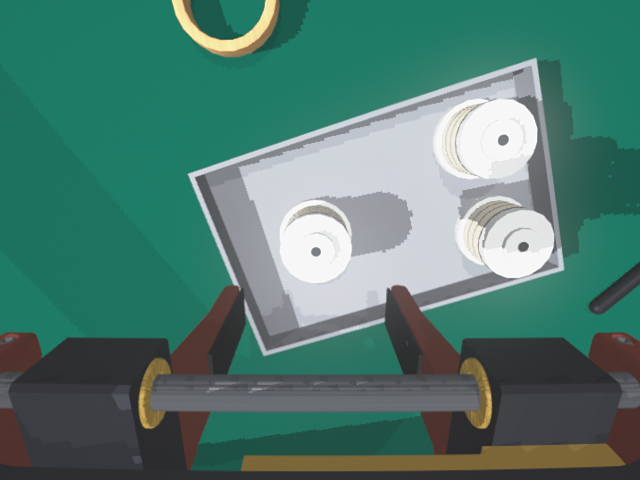

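The finished pack stands in the tray, boss centre at (316,251). Now I'll turn to jaws along y and head for the base cap.

Request:
{"fn": "send_rows", "kwargs": {"targets": [[-0.005, 0, 0, -7, 0, 0, 0.88], [-0.005, 0, 0, -7, 0, 0, 0.88], [-0.005, 0, 0, -7, 0, 0, 0.88], [-0.005, 0, 0, -7, 0, 0, 0.88], [-0.005, 0, 0, -7, 0, 0, 0.88], [-0.005, 0, 0, -7, 0, 0, 0.88], [-0.005, 0, 0, -7, 0, 0, 0.88], [-0.005, 0, 0, -7, 0, 0, 0.88], [-0.005, 0, 0, -7, 0, 0, 0.88], [-0.005, 0, 0, -7, 0, 0, 0.88]]}}

```text
time_s: 16.43
ee_pos: [428.8, -384.9, 197.1]
eef_rot: [-0.793, 1.421, 0.793]
force: [-0.6, -1.2, -0.9]
width: 0.886
```

Run:
```python
from h import *
go([535,296,230],YH)
```

```text
t 16.43 pos [ 428.8 -384.9  197.1] turn [-1.966e+01  0.000e+00 -1.000e-02] shift_after_turn mm [-32.9  37.8 688.1] w 0.886 F [-0.6 -1.2 -0.9]
```

Request:
{"fn": "send_rows", "kwargs": {"targets": [[-0.01, 0, 0, -6.55, 0, 0, 0.88], [-0.01, 0, 0, -6.55, 0, 0, 0.88], [-0.01, 0, 0, -6.55, 0, 0, 0.88], [0, 0.002, 0.036, 0, 0, 0, 0.88], [0, 0.002, 0.036, 0, 0, 0, 0.88], [0, 0.002, 0.036, 0, 0, 0, 0.88], [0, 0.002, 0.036, 0, 0, 0, 0.88], [0, 0.002, 0.036, 0, 0, 0, 0.88], [0, 0.002, 0.036, 0, 0, 0, 0.88], [0, 0.002, 0.036, 0, 0, 0, 0.88]]}}

```text
time_s: 17.27
ee_pos: [469.1, -134.1, 227.0]
eef_rot: [-1.049, 1.304, 1.048]
force: [1.0, 0.2, -0.6]
width: 0.88
```

Request:
{"fn": "send_rows", "kwargs": {"targets": [[0, 0.002, 0.036, 0, 0, 0, 0.88], [0, 0.002, 0.036, 0, 0, 0, 0.88], [0, 0.002, 0.036, 0, 0, 0, 0.88], [0, 0.002, 0.036, 0, 0, 0, 0.88], [0, 0.002, 0.036, 0, 0, 0, 0.88], [0, 0.002, 0.036, 0, 0, 0, 0.88], [0, 0.002, 0.036, 0, 0, 0, 0.88], [0, 0.002, 0.036, 0, 0, 0, 0.88], [0, 0.002, 0.036, 0, 0, 0, 0.88], [0, 0.002, 0.036, 0, 0, 0, 0.88]]}}

```text
time_s: 18.1
ee_pos: [526.6, 222.0, 226.9]
eef_rot: [-1.049, 1.303, 1.049]
force: [0.4, 0.2, 0.1]
width: 0.877
```

Request:
{"fn": "send_rows", "kwargs": {"targets": [[0, 0.001, 0.036, 0, 0, 0, 0.88], [0, 0.001, 0.036, 0, 0, 0, 0.88], [0, 0, 0, 0, 0, 0, 0.88], [0, 0, 0, 0, 0, 0, 0.88], [0, 0, 0, 0, 0, 0, 0.88], [0, 0, 0, 0, 0, 0, 0.88], [0, 0, 0, 0, 0, 0, 0.88], [0, 0, 0, 0, 0, 0, 0.88], [0, 0, 0, 0, 0, 0, 0.88], [0, 0, 0, 0, 0, 0, 0.88]]}}

```text
time_s: 18.93
ee_pos: [540.4, 290.3, 227.3]
eef_rot: [-1.048, 1.304, 1.048]
force: [0.2, -0.3, -1.1]
width: 0.879
```

Run:
```python
from h import *
go([576.5,336,150],YH)
snap('wrist','w7.png')
```

```text
t 18.93 pos [540.4 290.3 227.3] turn [-0.41  0.01  0.01] shift_after_turn mm [ 77.3 -25.8  52.2] w 0.879 F [ 0.2 -0.3 -1.1]
```

View pics/w7.png

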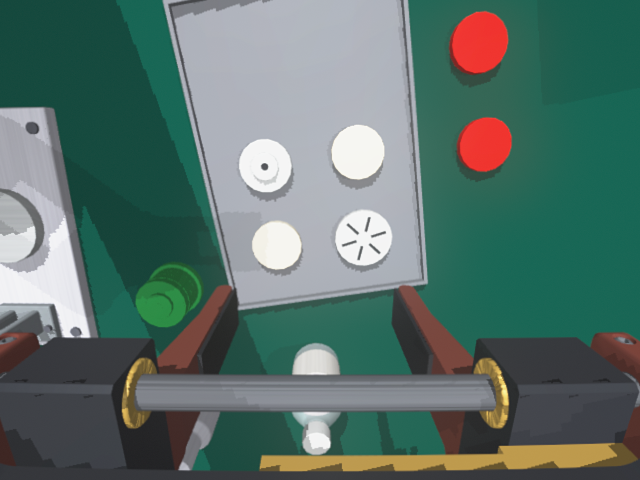

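```bash
cat >> h.py <<'E'
def discs(d,z,box,thr=205):
    im=d['image']; g=im.min(axis=2); m=np.zeros_like(g); x0,y0,x1,y1=box
    m[y0:y1,x0:x1]=(g[y0:y1,x0:x1]>thr)*255
    m=cv2.morphologyEx(m,cv2.MORPH_CLOSE,np.ones((9,9)))
    c,_=cv2.findContours(m,0,2)
    for q in c:
        if cv2.contourArea(q)<300: continue
        h=cv2.convexHull(q); (u,v),ax,an=cv2.fitEllipse(h)
        W=np.array([onz(d,*p[0],z) for p in h]); (cx,cy),r=cv2.minEnclosingCircle(W[:,:2].astype(np.float32))
        print('px',round(u,1),round(v,1),'ax',np.round(ax,1),'world',onz(d,u,v,z).round(1),'circ',round(cx,1),round(cy,1),'r',round(r,1),'area_r',round(np.sqrt(cv2.contourArea(W[:,:2].astype(np.float32))/np.pi),1))
E
python3 - <<'E'
from h import *
d=load('wrist'); print(d['image'][240,380],d['image'][150,360],d['image'][200,310])
discs(d,14,(230,120,420,275))
E
```

```text
[244 244 245] [246 246 242] [178 182 188]
px 276.2 244.9 ax [47. 49.] world [561.5 242.4  14. ] circ 562.0 242.6 r 27.3 area_r 26.7
px 363.1 237.1 ax [54.9 56.7] world [573.4 337.1  14. ] circ 573.9 337.0 r 31.4 area_r 30.8
px 264.8 165.1 ax [51.6 53.5] world [475.9 252.1  14. ] circ 476.5 252.0 r 27.0 area_r 26.6
px 357.5 151.6 ax [52.3 54.4] world [483.3 347.7  14. ] circ 483.7 347.7 r 27.0 area_r 26.6
```

Request:
{"fn": "send_rows", "kwargs": {"targets": [[0, -0.009, 0.018, -0.4, 0, 0, 0.88], [0, -0.008, 0.017, 0, 0, 0, 0.88], [0, -0.008, 0.017, 0, 0, 0, 0.88], [0.028, 0, 0, 0, 0, 0, 0.88], [0.028, 0, 0, 0, 0, 0, 0.88], [0.028, 0, 0, 0, 0, 0, 0.88], [0.028, 0, 0, 0, 0, 0, 0.88], [0.028, 0, 0, 0, 0, 0, 0.88], [0, 0, 0, 0, 0, 0, 0.88], [0, 0, 0, 0, 0, 0, 0.88]]}}

```text
time_s: 19.82
ee_pos: [574.7, 335.8, 85.9]
eef_rot: [-1.054, 1.304, 1.055]
force: [0.2, -0.3, 0.4]
width: 0.881
```

Run:
```python
from h import *
d=snap('wrist','w8.png')
discs(d,14,(180,100,450,300))
go([574.5,336.8,6],YH)
```

```text
px 185.1 267.6 ax [59.2 71.8] world [561.1 245.8  14. ] circ 561.9 247.4 r 24.9 area_r 18.2
px 316.4 257.8 ax [83.7 87.6] world [573.1 337.3  14. ] circ 574.3 337.2 r 30.8 area_r 30.3
px 155.8 141.6 ax [75.1 85.9] world [475.9 253.6  14. ] circ 481.3 268.1 r 20.1 area_r 9.0
px 302.5 119.7 ax [85.  89.2] world [482.8 347.7  14. ] circ 483.6 347.5 r 26.6 area_r 23.3
t 19.87 pos [575.9 336.6  87.7] turn [0.04 0.   0.  ] shift_after_turn mm [81.7  1.4 -0.1] w 0.88 F [0.4 0.1 0.8]
```

View pics/w8.png

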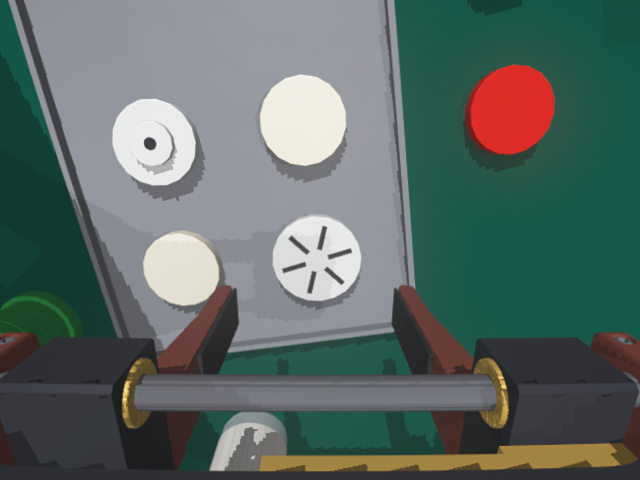

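Request:
{"fn": "send_rows", "kwargs": {"targets": [[0.015, 0.002, 0.0005, 0, 0, 0, 0.88], [0.015, 0, 0, 0, 0, 0, 0.88], [0.015, 0, 0, 0, 0, 0, 0.88], [0.015, 0, 0, 0, 0, 0, 0.88], [0.01, 0, 0, 0, 0, 0, 0.88], [0.008, 0, 0, 0, 0, 0, 0.88], [0, 0, 0, 0, 0, 0, 0.88], [0, 0, 0, 0, 0, 0, 0.88], [0, 0, 0, 0, 0, 0, 0.88], [0, 0, 0, 0, 0, 0, 0.88]]}}

```text
time_s: 20.7
ee_pos: [574.3, 337.7, 9.8]
eef_rot: [-1.054, 1.299, 1.054]
force: [-1.0, 0.1, 0.2]
width: 0.881
```

Run:
```python
from h import *
go([573.8,337.2,6],YH)
```

```text
t 20.7 pos [574.3 337.7   9.8] turn [0.04 0.05 0.06] shift_after_turn mm [ 3.8  0.4 -0.6] w 0.881 F [-1.   0.1  0.2]
```

Request:
{"fn": "send_rows", "kwargs": {"newtons": 20, "targets": [[0.003, 0, 0, 0, 0, 0, 0.88], [0, 0, 0, 0, 0, 0, 0.88], [0, 0, 0, 0, 0, 0, 0.8], [0, 0, 0, 0, 0, 0, 0.7], [0, 0, 0, 0, 0, 0, 0.6], [0, 0, 0, 0, 0, 0, 0.5], [0, 0, 0, 0, 0, 0, 0.5], [0, 0, 0, 0, 0, 0, 0.5], [0, 0, 0, 0, 0, 0, 0.5], [0, 0, 0, 0, 0, 0, 0.5]]}}

```text
time_s: 21.53
ee_pos: [573.8, 337.4, 6.2]
eef_rot: [-1.054, 1.301, 1.054]
force: [-0.8, -0.8, 1.9]
width: 0.7
```

Run:
```python
from h import *
go([573.8,337.2,6],YH)
```

```text
t 21.53 pos [573.8 337.4   6.2] turn [0.04 0.01 0.01] shift_after_turn mm [ 0.2 -0.  -0.2] w 0.7 F [-0.8 -0.8  1.9]
```

Request:
{"fn": "send_rows", "kwargs": {"targets": [[-0.005, 0, 0, 0, 0, 0, 0.5], [-0.01, 0, 0, 0, 0, 0, 0.5], [-0.02, 0, 0, 0, 0, 0, 0.5], [-0.02, 0, 0, 0, 0, 0, 0.5], [-0.02, 0, 0, 0, 0, 0, 0.5], [-0.02, 0, 0, 0, 0, 0, 0.5], [-0.02, 0, 0, 0, 0, 0, 0.5], [-0.01, 0, 0, 0, 0, 0, 0.5], [0, 0, 0, 0, 0, 0, 0.5], [0, 0, 0, 0, 0, 0, 0.5]]}}

```text
time_s: 22.37
ee_pos: [573.9, 337.5, 131.6]
eef_rot: [-1.054, 1.3, 1.054]
force: [0.8, -0.2, 0.1]
width: 0.701
```

Run:
```python
from h import *
d=snap('wrist','w9.png')
go([475.3,-38.3,130],YH)
```

```text
t 22.42 pos [573.2 337.1 130.5] turn [ 0.04 -0.03 -0.04] shift_after_turn mm [   0.5   17.7 -387.6] w 0.698 F [-0.5  0.2 -0.6]
```

View pics/w9.png

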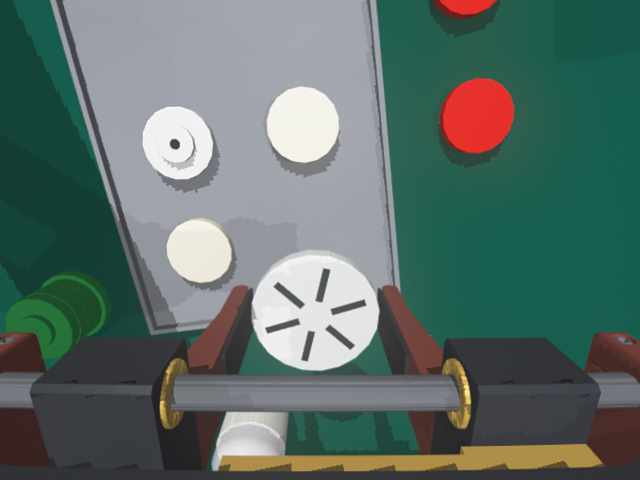

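Run:
```python
from h import *
d=load('wrist'); discs(d,138.3,(240,235,392,372),195); P,R,o=st(); print(P.round(1))
```

```text
px 314.5 310.5 ax [119.3 125.9] world [572.6 337.7 138.3] circ 574.0 337.7 r 32.1 area_r 31.0
[573.2 337.1 130.5]
```

Request:
{"fn": "send_rows", "kwargs": {"targets": [[0, 0.0014, -0.031, 0, 0, 0, 0.5], [0, 0.0014, -0.031, 0, 0, 0, 0.5], [0, 0.0014, -0.031, 0, 0, 0, 0.5], [0, 0.0014, -0.031, 0, 0, 0, 0.5], [0, 0.0014, -0.031, 0, 0, 0, 0.5], [0, 0.0014, -0.031, 0, 0, 0, 0.5], [0, 0.0014, -0.031, 0, 0, 0, 0.5], [0, 0.0014, -0.031, 0, 0, 0, 0.5], [0, 0.0014, -0.031, 0, 0, 0, 0.5], [0, 0.0014, -0.031, 0, 0, 0, 0.5]]}}

```text
time_s: 23.25
ee_pos: [494.2, 35.6, 129.7]
eef_rot: [-1.053, 1.303, 1.056]
force: [0.3, -0.0, -0.3]
width: 0.696
```

Request:
{"fn": "send_rows", "kwargs": {"targets": [[0, 0.002, -0.031, 0, 0, 0, 0.5], [0, 0.002, -0.03, 0, 0, 0, 0.5], [0, 0, -0.016, 0, 0, 0, 0.5], [0, 0, 0, 0, 0, 0, 0.5], [0, 0, 0, 0, 0, 0, 0.5], [0, 0, 0, 0, 0, 0, 0.5], [0, 0, 0, 0, 0, 0, 0.5], [0, 0, 0, 0, 0, 0, 0.5], [0, 0, 0, 0, 0, 0, 0.5], [0, 0, 0, 0, 0, 0, 0.5]]}}

```text
time_s: 24.08
ee_pos: [476.0, -36.9, 131.0]
eef_rot: [-1.055, 1.3, 1.055]
force: [-0.5, -0.2, -0.7]
width: 0.697
```

Run:
```python
from h import *
d=snap('wrist','w10.png'); discs(d,138,(240,235,392,372),195); go([475.3,-38.3,60],YH)
```

```text
px 315.7 238.3 ax [151.1 728. ] world [439.5 -28.6 138. ] circ 473.1 -37.3 r 50.8 area_r 40.3
t 24.13 pos [476.  -37.  131.1] turn [ 0.1 -0.  -0. ] shift_after_turn mm [71.1  0.4 -1.4] w 0.698 F [-0.2 -0.1 -0.1]
```

View pics/w10.png

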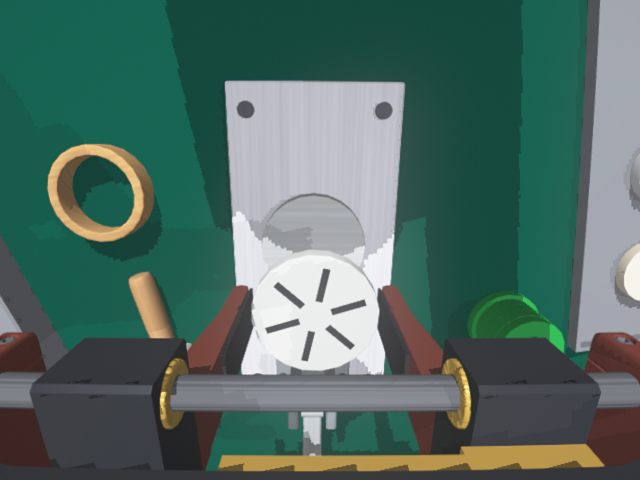

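Request:
{"fn": "send_rows", "kwargs": {"targets": [[0.015, 0.0004, -0.0012, 0, 0, 0, 0.5], [0.015, 0, 0, 0, 0, 0, 0.5], [0.015, 0, 0, 0, 0, 0, 0.5], [0.015, 0, 0, 0, 0, 0, 0.5], [0.015, 0, 0, 0, 0, 0, 0.5], [0.01, 0, 0, 0, 0, 0, 0.5], [0.008, 0, 0, 0, 0, 0, 0.5], [0, 0, 0, 0, 0, 0, 0.5], [0, 0, 0, 0, 0, 0, 0.5], [0, 0, 0, 0, 0, 0, 0.5]]}}

```text
time_s: 24.97
ee_pos: [475.7, -38.6, 38.6]
eef_rot: [-1.054, 1.3, 1.053]
force: [-0.5, -0.7, 0.6]
width: 0.701
```

Run:
```python
from h import *
go([475.3,-38.2,32.2],YH)
```

```text
t 24.97 pos [475.7 -38.6  38.6] turn [0.04 0.   0.05] shift_after_turn mm [6.4 0.5 0.3] w 0.701 F [-0.5 -0.7  0.6]
```

Request:
{"fn": "send_rows", "kwargs": {"targets": [[0.002, 0, 0, 0, 0, 0, 0.5], [0.002, 0, 0, 0, 0, 0, 0.5], [0.0015, 0, 0, 0, 0, 0, 0.5], [0, 0, 0, 0, 0, 0, 0.5], [0, 0, 0, 0, 0, 0, 0.5], [0, 0, 0, 0, 0, 0, 0.5], [0, 0, 0, 0, 0, 0, 0.5], [0, 0, 0, 0, 0, 0, 0.5], [0, 0, 0, 0, 0, 0, 0.5], [0, 0, 0, 0, 0, 0, 0.5]]}}

```text
time_s: 25.8
ee_pos: [475.2, -38.6, 32.6]
eef_rot: [-1.054, 1.301, 1.054]
force: [0.6, -0.1, 0.2]
width: 0.697
```

Run:
```python
from h import *
go([475.3,-38.2,32.2],YH)
```

```text
t 25.8 pos [475.2 -38.6  32.6] turn [ 0.04 -0.   -0.  ] shift_after_turn mm [0.4 0.  0.4] w 0.697 F [ 0.6 -0.1  0.2]
```

Request:
{"fn": "send_rows", "kwargs": {"targets": [[0, 0, 0, 0, 0, 0, 0.74], [0, 0, 0, 0, 0, 0, 0.8], [0, 0, 0, 0, 0, 0, 0.85], [0, 0, 0, 0, 0, 0, 0.85], [0, 0, 0, 0, 0, 0, 0.85], [-0.01, 0, 0, 0, 0, 0, 0.85], [-0.02, 0, 0, 0, 0, 0, 0.85], [-0.025, 0, 0, 0, 0, 0, 0.85], [-0.025, 0, 0, 0, 0, 0, 0.85], [-0.02, 0, 0, 0, 0, 0, 0.85]]}}

```text
time_s: 26.63
ee_pos: [475.5, -38.6, 134.8]
eef_rot: [-1.055, 1.3, 1.053]
force: [0.1, 0.2, 0.0]
width: 0.853
```

Run:
```python
from h import *
d=snap('wrist','w11.png'); discs(d,40,(250,210,380,330),225);snap('top','t11.png'); go([562,242.5,130],YH)
```

```text
px 157.3 264.4 ax [113.4 633.6] world [ 461.6 -159.2   40. ] circ 499.6 -43.8 r 67.4 area_r 50.6
t 26.73 pos [477.5 -38.8 136.1] turn [0.05 0.04 0.37] shift_after_turn mm [  6.1 -24.2 292.7] w 0.85 F [ 0.6 -0.6 -0.5]
```

View pics/w11.png

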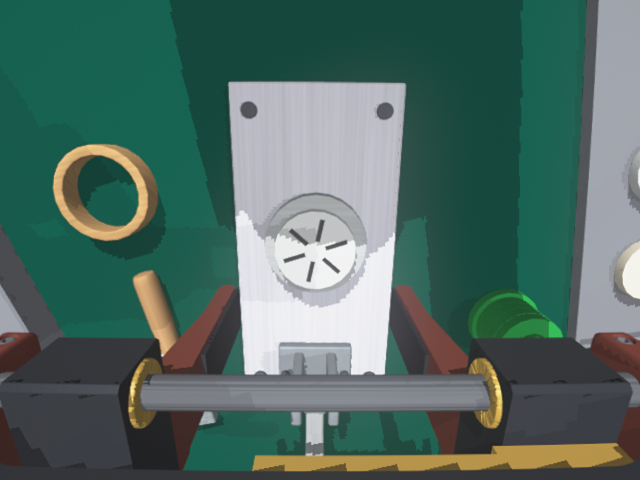

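View pics/t11.png

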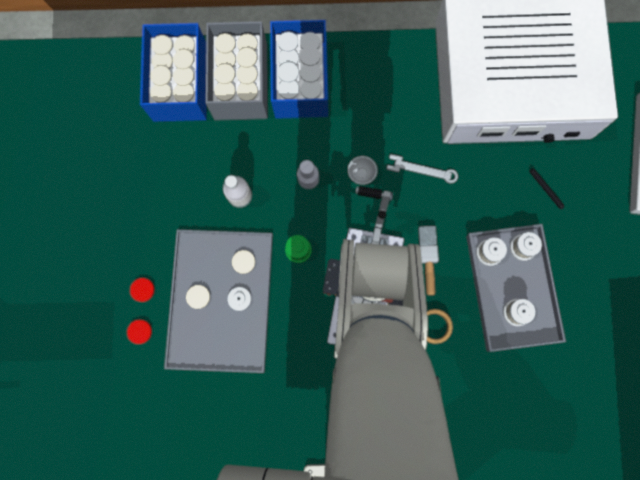

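Run:
```python
from h import *
d=load('wrist')
cv2.imwrite('pics/c11.png',cv2.resize(d['image'][180:315,240:390,::-1],None,fx=4,fy=4))
for z,P in ((30,[(264,250),(367,247),(315,193),(315,304)]),(40,[(273.5,252),(357,249),(315,210),(316,291)])):
    W=[onz(d,*p,z)[:2] for p in P]; print(z,np.round(W,1).tolist(),((W[0]+W[1])/2).round(1),((W[2]+W[3])/2).round(1))
```

```text
30 [[470.2, -78.0], [484.7, 1.4], [434.9, -29.6], [524.1, -48.6]] [477.5 -38.3] [479.5 -39.1]
40 [[470.5, -69.3], [481.4, -7.1], [445.6, -31.9], [508.5, -44.5]] [475.9 -38.2] [477.1 -38.2]
```

View pics/c11.png

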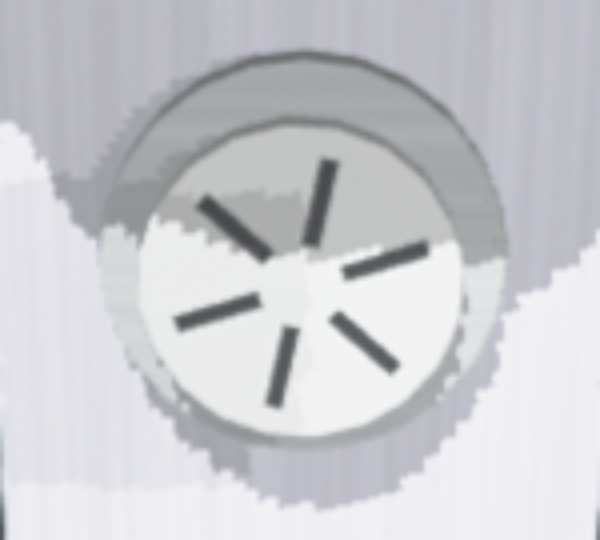

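Request:
{"fn": "send_rows", "kwargs": {"targets": [[0, -0.0024, 0.0295, 0, 0, 0, 0.8], [0, -0.0024, 0.0295, 0, 0, 0, 0.8], [0, -0.0024, 0.0295, 0, 0, 0, 0.8], [0, -0.0024, 0.0295, 0, 0, 0, 0.8], [0, -0.0024, 0.0295, 0, 0, 0, 0.8], [0, -0.0024, 0.0295, 0, 0, 0, 0.8], [0, -0.0024, 0.0295, 0, 0, 0, 0.8], [0, -0.0024, 0.0295, 0, 0, 0, 0.8], [0, -0.0024, 0.0295, 0, 0, 0, 0.8], [0, -0.0024, 0.0295, 0, 0, 0, 0.8]]}}

```text
time_s: 27.57
ee_pos: [559.5, 246.3, 131.8]
eef_rot: [-1.054, 1.302, 1.055]
force: [0.0, -0.4, 0.5]
width: 0.799
```

Request:
{"fn": "send_rows", "kwargs": {"targets": [[0.015, 0, 0, 0, 0, 0, 0.8], [0.02, 0, 0, 0, 0, 0, 0.8], [0.02, 0, 0, 0, 0, 0, 0.8], [0, 0, 0, 0, 0, 0, 0.8], [0, 0, 0, 0, 0, 0, 0.8], [0, 0, 0, 0, 0, 0, 0.8], [0, 0, 0, 0, 0, 0, 0.8], [0, 0, 0, 0, 0, 0, 0.8], [0, 0, 0, 0, 0, 0, 0.8], [0, 0, 0, 0, 0, 0, 0.8]]}}

```text
time_s: 28.4
ee_pos: [560.3, 245.1, 78.3]
eef_rot: [-1.054, 1.3, 1.053]
force: [-0.3, -0.5, 0.2]
width: 0.801
```

Run:
```python
from h import *
d=snap('wrist','w12.png'); discs(d,14,(240,190,380,320),205); go([562,242.5,6],YH)
```

```text
px 311.5 265.6 ax [73.4 77.6] world [561.3 242.8  14. ] circ 562.1 242.8 r 26.5 area_r 26.1
t 28.45 pos [560.2 245.1  78.2] turn [0.03 0.03 0.04] shift_after_turn mm [72.2 -2.3 -2.1] w 0.8 F [ 0.2 -0.3 -0.1]
```

View pics/w12.png

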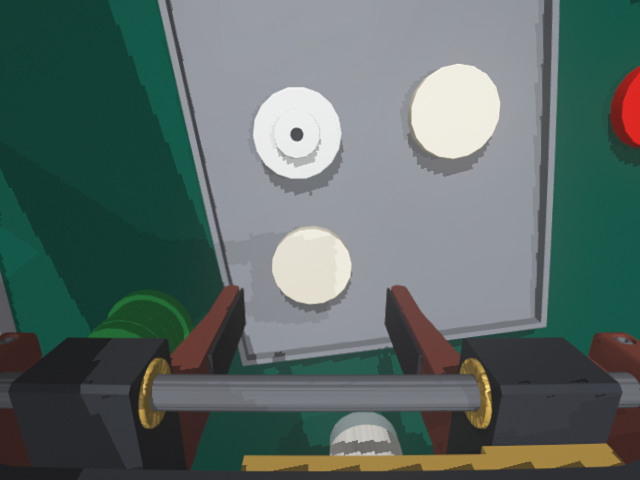

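Request:
{"fn": "send_rows", "kwargs": {"newtons": 20, "targets": [[0.015, -0.002, -0.0022, 0, 0, 0, 0.8], [0.015, 0, 0, 0, 0, 0, 0.8], [0.015, 0, 0, 0, 0, 0, 0.8], [0.012, 0, 0, 0, 0, 0, 0.8], [0.01, 0, 0, 0, 0, 0, 0.8], [0.005, 0, 0, 0, 0, 0, 0.8], [0, 0, 0, 0, 0, 0, 0.8], [0, 0, 0, 0, 0, 0, 0.8], [0, 0, 0, 0, 0, 0, 0.8], [0, 0, 0, 0, 0, 0, 0.8]]}}

```text
time_s: 29.28
ee_pos: [561.7, 242.6, 5.9]
eef_rot: [-1.054, 1.3, 1.054]
force: [-0.3, -0.1, -0.4]
width: 0.8
```

Request:
{"fn": "send_rows", "kwargs": {"targets": [[0, 0, 0, 0, 0, 0, 0.7], [0, 0, 0, 0, 0, 0, 0.6], [0, 0, 0, 0, 0, 0, 0.5], [0, 0, 0, 0, 0, 0, 0.4], [0, 0, 0, 0, 0, 0, 0.4], [0, 0, 0, 0, 0, 0, 0.4], [0, 0, 0, 0, 0, 0, 0.4], [0, 0, 0, 0, 0, 0, 0.4], [0, 0, 0, 0, 0, 0, 0.4], [0, 0, 0, 0, 0, 0, 0.4]]}}

```text
time_s: 30.12
ee_pos: [561.5, 242.5, 5.7]
eef_rot: [-1.054, 1.301, 1.054]
force: [-0.5, 0.3, 3.8]
width: 0.604
```

Request:
{"fn": "send_rows", "kwargs": {"targets": [[-0.005, 0, 0, 0, 0, 0, 0.4], [-0.01, 0, 0, 0, 0, 0, 0.4], [-0.02, 0, 0, 0, 0, 0, 0.4], [-0.02, 0, 0, 0, 0, 0, 0.4], [-0.02, 0, 0, 0, 0, 0, 0.4], [-0.02, 0, 0, 0, 0, 0, 0.4], [-0.02, 0, 0, 0, 0, 0, 0.4], [-0.01, 0, 0, 0, 0, 0, 0.4], [0, 0, 0, 0, 0, 0, 0.4], [0, 0, 0, 0, 0, 0, 0.4]]}}

```text
time_s: 30.95
ee_pos: [561.5, 242.5, 131.0]
eef_rot: [-1.054, 1.3, 1.054]
force: [0.0, 0.8, -1.3]
width: 0.609
```

Run:
```python
from h import *
go([475.2,-38.4,130],YH)
```

```text
t 30.95 pos [561.5 242.5 131. ] turn [0.04 0.03 0.05] shift_after_turn mm [   1.    26.  -292.7] w 0.609 F [ 0.   0.8 -1.3]
```

Request:
{"fn": "send_rows", "kwargs": {"targets": [[0, 0.0026, -0.0293, 0, 0, 0, 0.4], [0, 0.0026, -0.0293, 0, 0, 0, 0.4], [0, 0.0026, -0.0293, 0, 0, 0, 0.4], [0, 0.0026, -0.0293, 0, 0, 0, 0.4], [0, 0.0026, -0.0293, 0, 0, 0, 0.4], [0, 0.0026, -0.0293, 0, 0, 0, 0.4], [0, 0.0026, -0.0293, 0, 0, 0, 0.4], [0, 0.0026, -0.0293, 0, 0, 0, 0.4], [0, 0.0026, -0.0293, 0, 0, 0, 0.4], [0, 0.0026, -0.0293, 0, 0, 0, 0.4]]}}

```text
time_s: 31.78
ee_pos: [473.6, -39.9, 129.3]
eef_rot: [-1.053, 1.303, 1.056]
force: [0.5, -0.4, -0.6]
width: 0.606
```

Request:
{"fn": "send_rows", "kwargs": {"targets": [[0, 0, 0, 0, 0, 0, 0.4], [0, 0, 0, 0, 0, 0, 0.4], [0.015, 0, 0, 0, 0, 0, 0.4], [0.015, 0, 0, 0, 0, 0, 0.4], [0.01, 0, 0, 0, 0, 0, 0.4], [0, 0, 0, 0, 0, 0, 0.4], [0, 0, 0, 0, 0, 0, 0.4], [0, 0, 0, 0, 0, 0, 0.4], [0, 0, 0, 0, 0, 0, 0.4], [0, 0, 0, 0, 0, 0, 0.4]]}}

```text
time_s: 32.62
ee_pos: [475.7, -38.6, 91.2]
eef_rot: [-1.055, 1.3, 1.053]
force: [0.7, -0.6, -0.6]
width: 0.61
```

Run:
```python
from h import *
snap('wrist','w13.png'); go([475.2,-38.4,41.8],YH)
```

```text
t 32.67 pos [475.6 -38.7  91.1] turn [0.05 0.01 0.07] shift_after_turn mm [49.3  0.5  0.2] w 0.606 F [ 1.   0.1 -0.4]
```

View pics/w13.png

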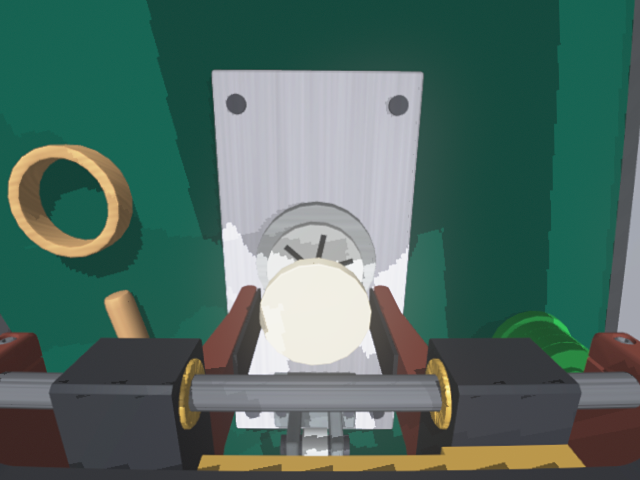

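Request:
{"fn": "send_rows", "kwargs": {"targets": [[0.012, 0.0005, 0, 0, 0, 0, 0.4], [0.012, 0, 0, 0, 0, 0, 0.4], [0.01, 0, 0, 0, 0, 0, 0.4], [0.008, 0, 0, 0, 0, 0, 0.4], [0.003, 0, 0, 0, 0, 0, 0.4], [0.002, 0, 0, 0, 0, 0, 0.4], [0.001, 0, 0, 0, 0, 0, 0.4], [0, 0, 0, 0, 0, 0, 0.4], [0, 0, 0, 0, 0, 0, 0.4], [0, 0, 0, 0, 0, 0, 0.4]]}}

```text
time_s: 33.5
ee_pos: [475.0, -38.7, 42.9]
eef_rot: [-1.054, 1.3, 1.053]
force: [0.4, -0.2, -0.5]
width: 0.607
```

Run:
```python
from h import *
go([475.2,-38.4,41.8],YH)
```

```text
t 33.5 pos [475.  -38.7  42.9] turn [0.04 0.   0.04] shift_after_turn mm [ 1.1 -0.1  0.3] w 0.607 F [ 0.4 -0.2 -0.5]
```

Request:
{"fn": "send_rows", "kwargs": {"targets": [[0.001, 0, 0, 0, 0, 0, 0.4], [0, 0, 0, 0, 0, 0, 0.4], [0, 0, 0, 0, 0, 0, 0.64], [0, 0, 0, 0, 0, 0, 0.7], [0, 0, 0, 0, 0, 0, 0.78], [0, 0, 0, 0, 0, 0, 0.78], [-0.01, 0, 0, 0, 0, 0, 0.8], [-0.025, 0, 0, 0, 0, 0, 0.8], [-0.03, 0, 0, 0, 0, 0, 0.8], [-0.03, 0, 0, 0, 0, 0, 0.8]]}}

```text
time_s: 34.33
ee_pos: [474.1, -38.6, 137.9]
eef_rot: [-1.053, 1.302, 1.055]
force: [0.7, -0.2, 0.1]
width: 0.794
```

Run:
```python
from h import *
d=snap('wrist','w14.png'); go([483.6,347.5,135],YH)
cv2.imwrite('pics/c14.png',cv2.resize(d['image'][180:315,240:390,::-1],None,fx=4,fy=4))
```

```text
t 34.38 pos [477.5 -39.  143.1] turn [0.04 0.04 0.39] shift_after_turn mm [  8.1  74.4 379.3] w 0.804 F [ 2.9 -1.2  3.8]
```

View pics/c14.png

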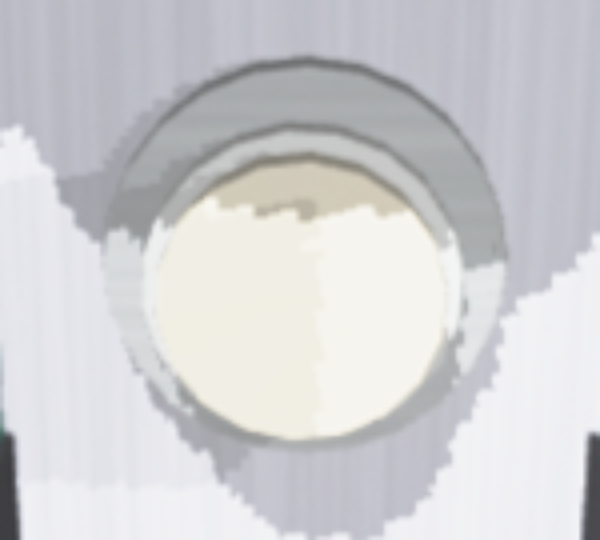

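Request:
{"fn": "send_rows", "kwargs": {"targets": [[0, 0.0073, 0.0365, 0, 0, 0, 0.8], [0, 0.0073, 0.0365, 0, 0, 0, 0.8], [0, 0.0073, 0.0365, 0, 0, 0, 0.8], [0, 0.0073, 0.0365, 0, 0, 0, 0.8], [0, 0.0073, 0.0365, 0, 0, 0, 0.8], [0, 0.0073, 0.0365, 0, 0, 0, 0.8], [0, 0.0073, 0.0365, 0, 0, 0, 0.8], [0, 0.0073, 0.0365, 0, 0, 0, 0.8], [0, 0.0073, 0.0365, 0, 0, 0, 0.8], [0, 0.0073, 0.0365, 0, 0, 0, 0.8]]}}

```text
time_s: 35.22
ee_pos: [478.6, 335.5, 137.2]
eef_rot: [-1.054, 1.3, 1.054]
force: [1.1, 0.8, 0.8]
width: 0.799
```

Request:
{"fn": "send_rows", "kwargs": {"targets": [[0, 0.001, 0.014, 0, 0, 0, 0.8], [0.015, 0, 0, 0, 0, 0, 0.8], [0.02, 0, 0, 0, 0, 0, 0.8], [0.02, 0, 0, 0, 0, 0, 0.8], [0, 0, 0, 0, 0, 0, 0.8], [0, 0, 0, 0, 0, 0, 0.8], [0, 0, 0, 0, 0, 0, 0.8], [0, 0, 0, 0, 0, 0, 0.8], [0, 0, 0, 0, 0, 0, 0.8], [0, 0, 0, 0, 0, 0, 0.8]]}}

```text
time_s: 36.05
ee_pos: [481.5, 347.6, 82.6]
eef_rot: [-1.054, 1.299, 1.053]
force: [0.2, -0.2, 0.4]
width: 0.803
```

Run:
```python
from h import *
d=snap('wrist','w15.png'); discs(d,14,(235,190,390,330),205); go([483.6,347.5,6],YH)
```

```text
px 314.8 263.2 ax [74.3 77.7] world [482.7 347.6  14. ] circ 483.5 347.6 r 27.2 area_r 26.7
t 36.1 pos [481.3 347.6  82.4] turn [0.04 0.05 0.05] shift_after_turn mm [76.4 -2.2  0.4] w 0.799 F [-0.   0.1  0.1]
```

View pics/w15.png

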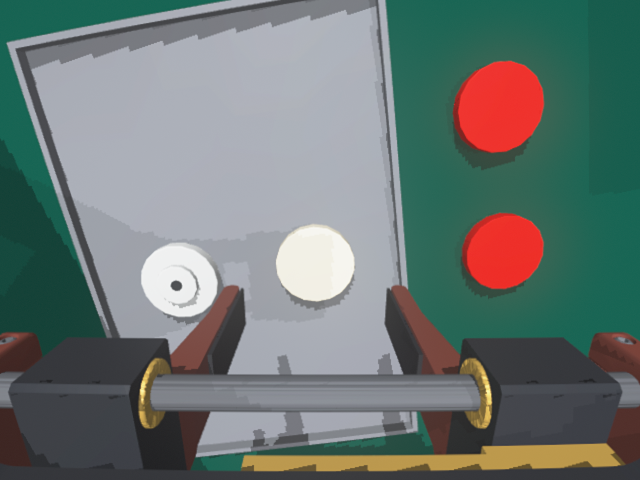

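Request:
{"fn": "send_rows", "kwargs": {"targets": [[0.015, -0.002, 0.0003, 0, 0, 0, 0.78], [0.015, 0, 0, 0, 0, 0, 0.78], [0.015, 0, 0, 0, 0, 0, 0.78], [0.012, 0, 0, 0, 0, 0, 0.78], [0.011, 0, 0, 0, 0, 0, 0.78], [0.008, 0, 0, 0, 0, 0, 0.78], [0, 0, 0, 0, 0, 0, 0.78], [0, 0, 0, 0, 0, 0, 0.78], [0, 0, 0, 0, 0, 0, 0.78], [0, 0, 0, 0, 0, 0, 0.78]]}}

```text
time_s: 36.93
ee_pos: [483.0, 347.4, 5.7]
eef_rot: [-1.054, 1.3, 1.054]
force: [0.8, -0.4, -0.4]
width: 0.783
```

Request:
{"fn": "send_rows", "kwargs": {"targets": [[0, 0, 0, 0, 0, 0, 0.7], [0, 0, 0, 0, 0, 0, 0.6], [0, 0, 0, 0, 0, 0, 0.5], [0, 0, 0, 0, 0, 0, 0.4], [0, 0, 0, 0, 0, 0, 0.4], [0, 0, 0, 0, 0, 0, 0.4], [0, 0, 0, 0, 0, 0, 0.4], [0, 0, 0, 0, 0, 0, 0.4], [0, 0, 0, 0, 0, 0, 0.4], [0, 0, 0, 0, 0, 0, 0.4]]}}

```text
time_s: 37.77
ee_pos: [483.0, 347.4, 5.7]
eef_rot: [-1.054, 1.301, 1.054]
force: [-0.1, -0.2, 2.4]
width: 0.606
```

Request:
{"fn": "send_rows", "kwargs": {"targets": [[-0.005, 0, 0, 0, 0, 0, 0.4], [-0.01, 0, 0, 0, 0, 0, 0.4], [-0.02, 0, 0, 0, 0, 0, 0.4], [-0.02, 0, 0, 0, 0, 0, 0.4], [-0.02, 0, 0, 0, 0, 0, 0.4], [-0.02, 0, 0, 0, 0, 0, 0.4], [-0.02, 0, 0, 0, 0, 0, 0.4], [-0.01, 0, 0, 0, 0, 0, 0.4], [0, 0, 0, 0, 0, 0, 0.4], [0, 0, 0, 0, 0, 0, 0.4]]}}

```text
time_s: 38.6
ee_pos: [483.0, 347.4, 131.0]
eef_rot: [-1.054, 1.3, 1.054]
force: [0.1, -0.4, -0.1]
width: 0.607
```

Run:
```python
from h import *
go([475.2,-38.4,130],YH)
d=snap('wrist','w16.png')
```

```text
t 38.6 pos [483.  347.4 131. ] turn [0.04 0.05 0.04] shift_after_turn mm [   1.   -72.6 -379. ] w 0.607 F [ 0.1 -0.4 -0.1]
```

View pics/w16.png

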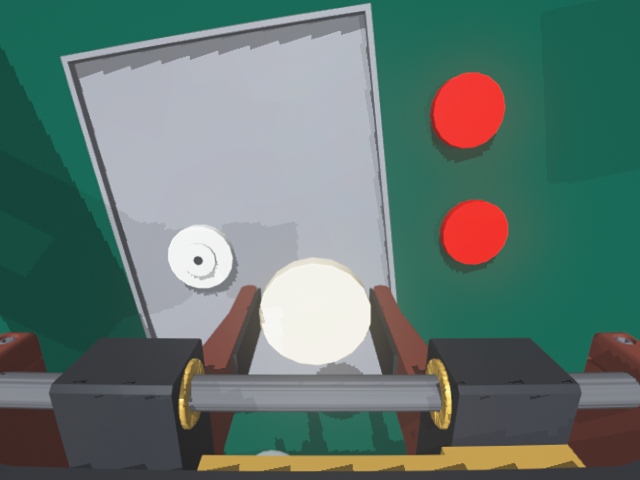

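Request:
{"fn": "send_rows", "kwargs": {"targets": [[0, -0.0066, -0.0345, 0, 0, 0, 0.4], [0, -0.0066, -0.0345, 0, 0, 0, 0.4], [0, -0.0066, -0.0345, 0, 0, 0, 0.4], [0, -0.0066, -0.0345, 0, 0, 0, 0.4], [0, -0.0066, -0.0345, 0, 0, 0, 0.4], [0, -0.0066, -0.0345, 0, 0, 0, 0.4], [0, -0.0066, -0.0345, 0, 0, 0, 0.4], [0, -0.0066, -0.0345, 0, 0, 0, 0.4], [0, -0.0066, -0.0345, 0, 0, 0, 0.4], [0, -0.0066, -0.0345, 0, 0, 0, 0.4]]}}

```text
time_s: 39.48
ee_pos: [474.6, -5.5, 129.3]
eef_rot: [-1.053, 1.303, 1.056]
force: [1.2, 0.1, 0.5]
width: 0.608
```

Request:
{"fn": "send_rows", "kwargs": {"targets": [[0, -0.0066, -0.034, 0, 0, 0, 0.4], [0, 0, 0, 0, 0, 0, 0.4], [0, 0, 0, 0, 0, 0, 0.4], [0.015, 0, 0, 0, 0, 0, 0.4], [0.015, 0, 0, 0, 0, 0, 0.4], [0, 0, 0, 0, 0, 0, 0.4], [0, 0, 0, 0, 0, 0, 0.4], [0, 0, 0, 0, 0, 0, 0.4], [0, 0, 0, 0, 0, 0, 0.4], [0, 0, 0, 0, 0, 0, 0.4]]}}

```text
time_s: 40.32
ee_pos: [475.8, -38.2, 101.2]
eef_rot: [-1.055, 1.3, 1.054]
force: [-0.3, 0.1, 0.1]
width: 0.606
```

Run:
```python
from h import *
snap('wrist','w17.png'); go([475.2,-38.4,51.8],YH)
```

```text
t 40.37 pos [475.8 -38.3 101.2] turn [0.07 0.01 0.06] shift_after_turn mm [49.4  0.5 -0.2] w 0.608 F [ 0.4  0.2 -0.1]
```

View pics/w17.png

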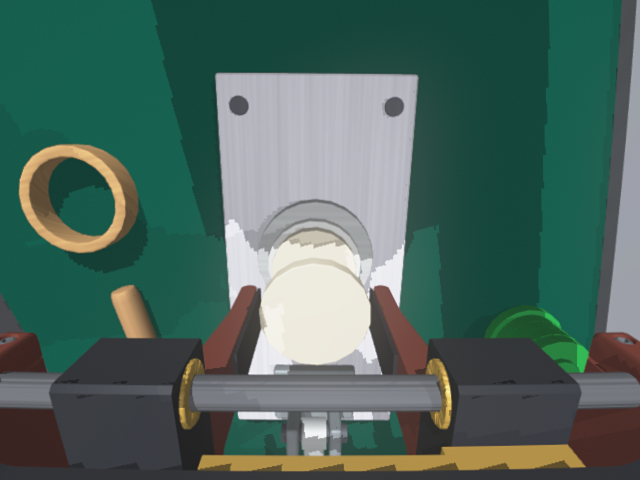

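Request:
{"fn": "send_rows", "kwargs": {"targets": [[0.012, 0.0005, 0, 0, 0, 0, 0.4], [0.012, 0, 0, 0, 0, 0, 0.4], [0.01, 0, 0, 0, 0, 0, 0.4], [0.008, 0, 0, 0, 0, 0, 0.4], [0.003, 0, 0, 0, 0, 0, 0.4], [0.002, 0, 0, 0, 0, 0, 0.4], [0.001, 0, 0, 0, 0, 0, 0.4], [0.001, 0, 0, 0, 0, 0, 0.4], [0, 0, 0, 0, 0, 0, 0.4], [0, 0, 0, 0, 0, 0, 0.4]]}}

```text
time_s: 41.2
ee_pos: [475.1, -38.4, 51.9]
eef_rot: [-1.054, 1.3, 1.054]
force: [0.2, -1.0, -0.2]
width: 0.606
```

Run:
```python
from h import *
go([475.2,-38.4,51.8],YH)
```

```text
t 41.2 pos [475.1 -38.4  51.9] turn [0.04 0.   0.03] shift_after_turn mm [ 0.1 -0.1  0.1] w 0.606 F [ 0.2 -1.  -0.2]
```

Request:
{"fn": "send_rows", "kwargs": {"targets": [[0, 0, 0, 0, 0, 0, 0.64], [0, 0, 0, 0, 0, 0, 0.7], [0, 0, 0, 0, 0, 0, 0.78], [0, 0, 0, 0, 0, 0, 0.78], [0, 0, 0, 0, 0, 0, 0.78], [-0.01, 0, 0, 0, 0, 0, 0.8], [-0.025, 0, 0, 0, 0, 0, 0.8], [-0.025, 0, 0, 0, 0, 0, 0.8], [-0.025, 0, 0, 0, 0, 0, 0.8], [0, 0, 0, 0, 0, 0, 0.8]]}}

```text
time_s: 42.03
ee_pos: [477.6, -38.7, 141.2]
eef_rot: [-1.058, 1.295, 1.049]
force: [1.1, -0.0, 0.3]
width: 0.797
```

Run:
```python
from h import *
d=snap('wrist','w18.png'); go([476.3,252,135],YH)
cv2.imwrite('pics/c18.png',cv2.resize(d['image'][180:330,240:390,::-1],None,fx=4,fy=4))
```

```text
t 42.08 pos [476.7 -38.6 139.3] turn [0.04 0.03 0.32] shift_after_turn mm [  4.3  60.9 284.1] w 0.804 F [-0.1 -0.7 -0.1]
```

View pics/c18.png

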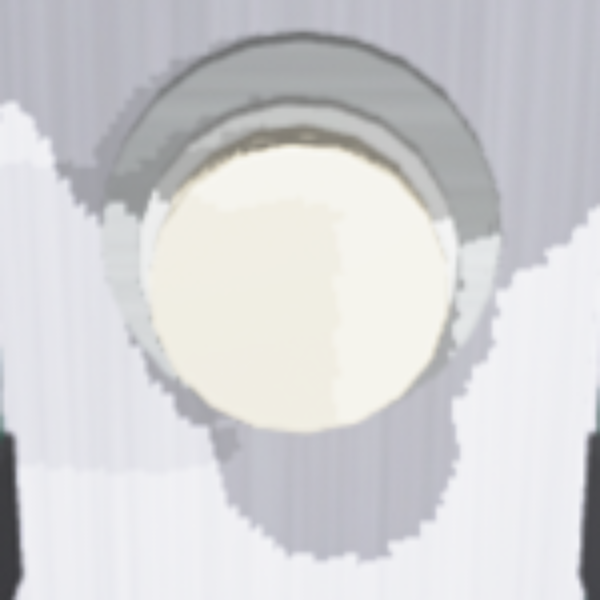

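Two discs are stacked concentrically. Now the top cap.

Request:
{"fn": "send_rows", "kwargs": {"targets": [[0, 0.006, 0.0284, 0, 0, 0, 0.8], [0, 0.006, 0.0284, 0, 0, 0, 0.8], [0, 0.006, 0.0284, 0, 0, 0, 0.8], [0, 0.006, 0.0284, 0, 0, 0, 0.8], [0, 0.006, 0.0284, 0, 0, 0, 0.8], [0, 0.006, 0.0284, 0, 0, 0, 0.8], [0, 0.006, 0.0284, 0, 0, 0, 0.8], [0, 0.006, 0.0284, 0, 0, 0, 0.8], [0, 0.006, 0.0284, 0, 0, 0, 0.8], [0, 0.006, 0.0284, 0, 0, 0, 0.8]]}}

```text
time_s: 42.92
ee_pos: [474.2, 253.0, 135.8]
eef_rot: [-1.054, 1.302, 1.055]
force: [1.2, -1.0, -0.3]
width: 0.798
```

Request:
{"fn": "send_rows", "kwargs": {"targets": [[0, 0, 0, 0, 0, 0, 0.8], [0.015, 0, 0, 0, 0, 0, 0.8], [0.02, 0, 0, 0, 0, 0, 0.8], [0.02, 0, 0, 0, 0, 0, 0.8], [0, 0, 0, 0, 0, 0, 0.8], [0, 0, 0, 0, 0, 0, 0.8], [0, 0, 0, 0, 0, 0, 0.8], [0, 0, 0, 0, 0, 0, 0.8], [0, 0, 0, 0, 0, 0, 0.8], [0, 0, 0, 0, 0, 0, 0.8]]}}

```text
time_s: 43.75
ee_pos: [475.6, 252.0, 82.5]
eef_rot: [-1.054, 1.299, 1.053]
force: [-0.8, 0.6, -0.9]
width: 0.798
```

Run:
```python
from h import *
d=snap('wrist','w19.png'); discs(d,14,(235,190,390,330),205); go([476.3,252,6],YH)
```

```text
px 314.6 260.8 ax [76.1 78.2] world [475.1 252.2  14. ] circ 475.8 252.2 r 27.8 area_r 27.0
t 43.8 pos [475.5 252.   82.4] turn [0.04 0.05 0.06] shift_after_turn mm [76.4 -0.8  0.2] w 0.801 F [-0.1  0.2  0.2]
```

View pics/w19.png

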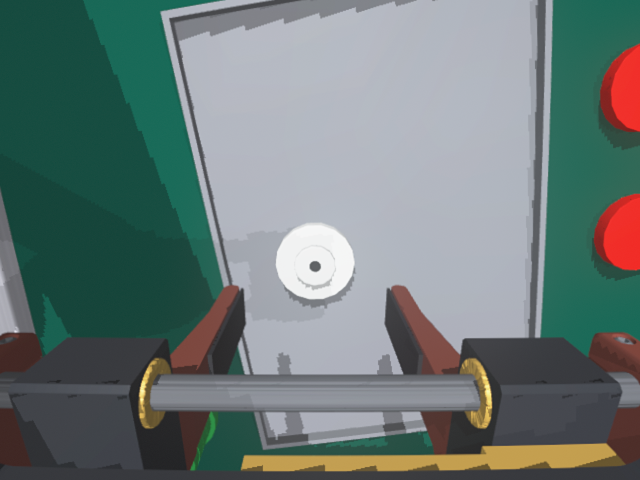

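Request:
{"fn": "send_rows", "kwargs": {"targets": [[0.015, 0, 0, 0, 0, 0, 0.8], [0.015, 0, 0, 0, 0, 0, 0.8], [0.015, 0, 0, 0, 0, 0, 0.8], [0.012, 0, 0, 0, 0, 0, 0.8], [0.011, 0, 0, 0, 0, 0, 0.8], [0.008, 0, 0, 0, 0, 0, 0.8], [0, 0, 0, 0, 0, 0, 0.8], [0, 0, 0, 0, 0, 0, 0.8], [0, 0, 0, 0, 0, 0, 0.8], [0, 0, 0, 0, 0, 0, 0.8]]}}

```text
time_s: 44.63
ee_pos: [475.2, 251.9, 5.7]
eef_rot: [-1.054, 1.3, 1.054]
force: [-0.3, 0.5, -0.2]
width: 0.797
```

Request:
{"fn": "send_rows", "kwargs": {"targets": [[0, 0, 0, 0, 0, 0, 0.7], [0, 0, 0, 0, 0, 0, 0.6], [0, 0, 0, 0, 0, 0, 0.5], [0, 0, 0, 0, 0, 0, 0.4], [0, 0, 0, 0, 0, 0, 0.4], [0, 0, 0, 0, 0, 0, 0.4], [0, 0, 0, 0, 0, 0, 0.4], [0, 0, 0, 0, 0, 0, 0.4], [0, 0, 0, 0, 0, 0, 0.4], [0, 0, 0, 0, 0, 0, 0.4]]}}

```text
time_s: 45.47
ee_pos: [475.1, 251.9, 5.7]
eef_rot: [-1.054, 1.301, 1.054]
force: [0.1, 0.8, 2.9]
width: 0.61
```

Request:
{"fn": "send_rows", "kwargs": {"targets": [[-0.005, 0, 0, 0, 0, 0, 0.4], [-0.01, 0, 0, 0, 0, 0, 0.4], [-0.02, 0, 0, 0, 0, 0, 0.4], [-0.02, 0, 0, 0, 0, 0, 0.4], [-0.02, 0, 0, 0, 0, 0, 0.4], [-0.02, 0, 0, 0, 0, 0, 0.4], [-0.02, 0, 0, 0, 0, 0, 0.4], [-0.01, 0, 0, 0, 0, 0, 0.4], [0, 0, 0, 0, 0, 0, 0.4], [0, 0, 0, 0, 0, 0, 0.4]]}}

```text
time_s: 46.3
ee_pos: [475.2, 251.9, 131.0]
eef_rot: [-1.054, 1.3, 1.054]
force: [-0.2, -0.0, -0.2]
width: 0.607
```

Run:
```python
from h import *
go([475.2,-38.4,130],YH)
d=snap('wrist','w20.png')
```

```text
t 46.3 pos [475.2 251.9 131. ] turn [0.04 0.04 0.05] shift_after_turn mm [   1.   -60.4 -284. ] w 0.607 F [-0.2 -0.  -0.2]
```

View pics/w20.png

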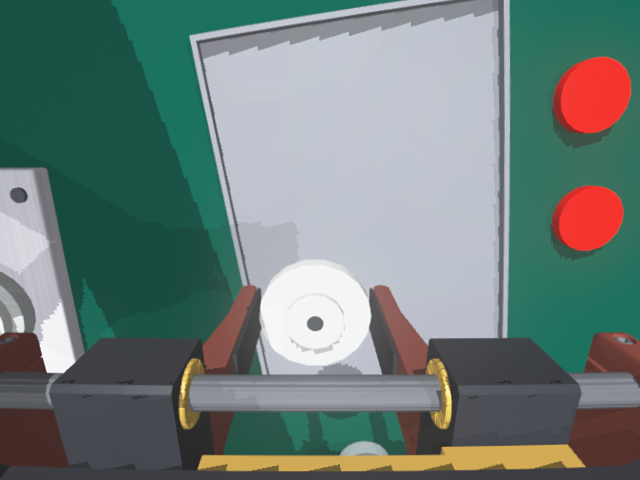

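Request:
{"fn": "send_rows", "kwargs": {"targets": [[0, -0.006, -0.0284, 0, 0, 0, 0.4], [0, -0.006, -0.0284, 0, 0, 0, 0.4], [0, -0.006, -0.0284, 0, 0, 0, 0.4], [0, -0.006, -0.0284, 0, 0, 0, 0.4], [0, -0.006, -0.0284, 0, 0, 0, 0.4], [0, -0.006, -0.0284, 0, 0, 0, 0.4], [0, -0.006, -0.0284, 0, 0, 0, 0.4], [0, -0.006, -0.0284, 0, 0, 0, 0.4], [0, -0.006, -0.0284, 0, 0, 0, 0.4], [0, -0.006, -0.0284, 0, 0, 0, 0.4]]}}

```text
time_s: 47.18
ee_pos: [473.7, -39.7, 129.2]
eef_rot: [-1.053, 1.303, 1.056]
force: [0.6, 0.4, -0.4]
width: 0.608
```

Request:
{"fn": "send_rows", "kwargs": {"targets": [[0, 0, 0, 0, 0, 0, 0.4], [0, 0, 0, 0, 0, 0, 0.4], [0.01, 0, 0, 0, 0, 0, 0.4], [0.01, 0, 0, 0, 0, 0, 0.4], [0, 0, 0, 0, 0, 0, 0.4], [0, 0, 0, 0, 0, 0, 0.4], [0, 0, 0, 0, 0, 0, 0.4], [0, 0, 0, 0, 0, 0, 0.4], [0, 0, 0, 0, 0, 0, 0.4], [0, 0, 0, 0, 0, 0, 0.4]]}}

```text
time_s: 48.02
ee_pos: [475.1, -38.3, 110.9]
eef_rot: [-1.055, 1.3, 1.054]
force: [-0.6, 0.4, 0.1]
width: 0.607
```

Run:
```python
from h import *
snap('wrist','w21.png'); go([475.2,-38.4,61.8],YH)
```

```text
t 48.07 pos [475.1 -38.3 110.9] turn [0.05 0.   0.03] shift_after_turn mm [49.1 -0.1 -0. ] w 0.607 F [ 0.6 -0.5 -1. ]
```

View pics/w21.png

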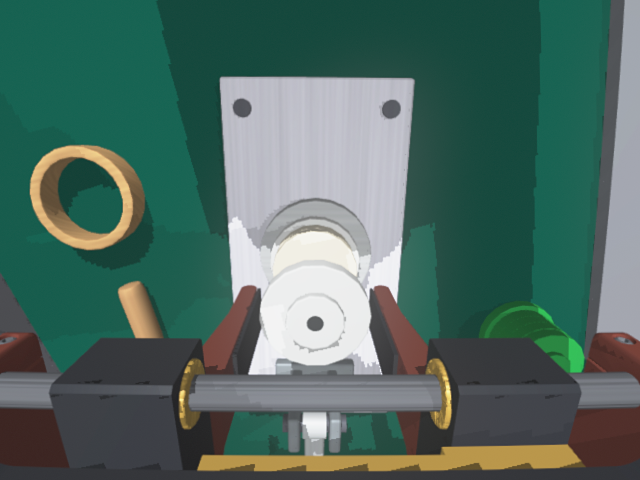

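Request:
{"fn": "send_rows", "kwargs": {"targets": [[0.012, 0, 0, 0, 0, 0, 0.4], [0.012, 0, 0, 0, 0, 0, 0.4], [0.01, 0, 0, 0, 0, 0, 0.4], [0.008, 0, 0, 0, 0, 0, 0.4], [0.003, 0, 0, 0, 0, 0, 0.4], [0.002, 0, 0, 0, 0, 0, 0.4], [0.001, 0, 0, 0, 0, 0, 0.4], [0.001, 0, 0, 0, 0, 0, 0.4], [0, 0, 0, 0, 0, 0, 0.4], [0, 0, 0, 0, 0, 0, 0.4]]}}

```text
time_s: 48.9
ee_pos: [475.1, -38.4, 61.9]
eef_rot: [-1.054, 1.3, 1.054]
force: [0.7, -0.9, -0.6]
width: 0.61
```

Run:
```python
from h import *
go([475.2,-38.4,61.8],YH)
```

```text
t 48.9 pos [475.1 -38.4  61.9] turn [0.04 0.   0.03] shift_after_turn mm [ 0.1 -0.1  0. ] w 0.61 F [ 0.7 -0.9 -0.6]
```

Request:
{"fn": "send_rows", "kwargs": {"targets": [[0, 0, 0, 0, 0, 0, 0.64], [0, 0, 0, 0, 0, 0, 0.7], [0, 0, 0, 0, 0, 0, 0.78], [0, 0, 0, 0, 0, 0, 0.78], [0, 0, 0, 0, 0, 0, 0.78], [-0.01, 0, 0, 0, 0, 0, 0.8], [-0.025, 0, 0, 0, 0, 0, 0.8], [-0.025, 0, 0, 0, 0, 0, 0.8], [-0.025, 0, 0, 0, 0, 0, 0.8], [0, 0, 0, 0, 0, 0, 0.8]]}}

```text
time_s: 49.73
ee_pos: [477.6, -38.7, 151.2]
eef_rot: [-1.058, 1.295, 1.049]
force: [1.9, 0.0, 0.6]
width: 0.8
```

Run:
```python
from h import *
d=snap('wrist','w22.png');s=snap('scene','s22.png')
cv2.imwrite('pics/c22.png',cv2.resize(d['image'][180:330,240:390,::-1],None,fx=4,fy=4))
cv2.imwrite('pics/s22c.png',cv2.resize(s['image'][150:300,120:360,::-1],None,fx=3.3,fy=3.3))
go([475,-38,290],XH)
```

```text
t 49.83 pos [475.6 -38.5 147.9] turn [-89.96  -0.12   0.15] shift_after_turn mm [-142.1   -0.4    0.7] w 0.799 F [ 0.7 -0.9 -0.1]
```

View pics/c22.png

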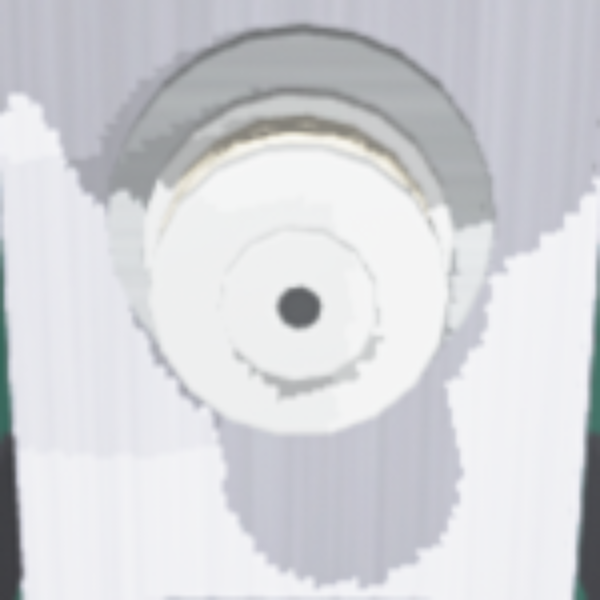

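View pics/s22c.png

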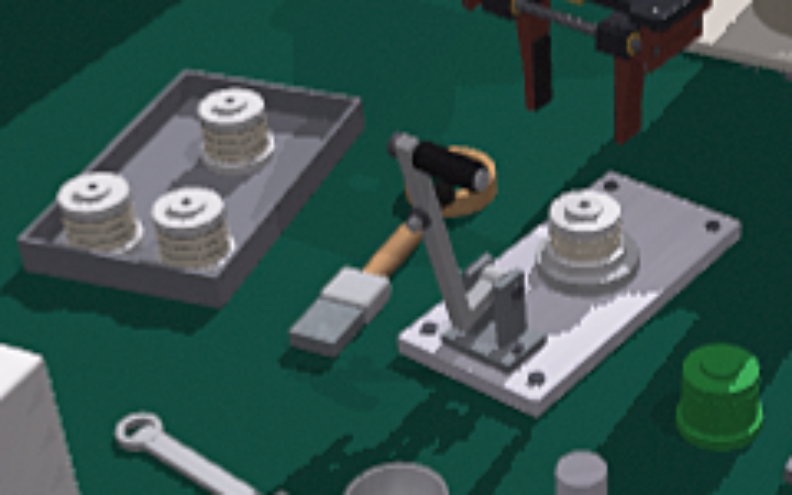

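Request:
{"fn": "send_rows", "kwargs": {"targets": [[-0.015, 0, 0, 7, 0, 0, 0.8], [-0.015, 0, 0, 7, 0, 0, 0.8], [-0.015, 0, 0, 7, 0, 0, 0.8], [-0.015, 0, 0, 7, 0, 0, 0.8], [-0.015, 0, 0, 7, 0, 0, 0.8], [-0.015, 0, 0, 7, 0, 0, 0.8], [-0.015, 0, 0, 7, 0, 0, 0.8], [-0.015, 0, 0, 7, 0, 0, 0.8], [-0.015, 0, 0, 7, 0, 0, 0.8], [-0.015, 0, 0, 7, 0, 0, 0.8]]}}

```text
time_s: 50.67
ee_pos: [474.1, -38.3, 296.0]
eef_rot: [-0.105, 1.571, 0.106]
force: [-0.2, 0.1, -1.0]
width: 0.797
```

Run:
```python
from h import *
s=load('scene')
# handle in scene: crop (415..490,150..185)/3.3+(120,150)
r=169.8
for th in (1.7,1.75,1.8):
    a=np.arctan2(40,165)+th
    N=np.array([475.3,-38.3]); g=N+110*XH-r*np.cos(a)*XH; z=70+r*np.sin(a)
    for y in (10,34,58): print(th,y,np.r_[g+y*YH,z].round(1),((proj(s,np.r_[g+y*YH,z])-[120,150])*3.3).round())
g=g+34*YH; go([g[0],g[1],300],XH)
```

```text
1.7 10 [644.6 -64.1 228.5] [434. 136.]
1.7 34 [649.5 -40.6 228.5] [464. 148.]
1.7 58 [654.5 -17.1 228.5] [494. 160.]
1.75 10 [652.2 -65.7 225.2] [427. 146.]
1.75 34 [657.2 -42.2 225.2] [456. 158.]
1.75 58 [662.2 -18.8 225.2] [486. 170.]
1.8 10 [659.7 -67.3 221.6] [419. 156.]
1.8 34 [664.7 -43.8 221.6] [449. 168.]
1.8 58 [669.7 -20.4 221.6] [479. 180.]
t 50.67 pos [474.1 -38.3 296. ] turn [ 1.969e+01 -1.500e-01 -1.000e-02] shift_after_turn mm [ -4.   34.3 187.6] w 0.797 F [-0.2  0.1 -1. ]
```

Request:
{"fn": "send_rows", "kwargs": {"targets": [[0, 0, 0, 6.6, 0, 0, 0.6], [0, 0, 0, 6.6, 0, 0, 0.6], [0, 0, 0, 6.5, 0, 0, 0.6], [0, 0.005, 0.027, 0, 0, 0, 0.6], [0, 0.005, 0.027, 0, 0, 0, 0.6], [0, 0.005, 0.027, 0, 0, 0, 0.6], [0, 0.005, 0.027, 0, 0, 0, 0.6], [0, 0.005, 0.027, 0, 0, 0, 0.6], [0, 0.005, 0.027, 0, 0, 0, 0.6], [0, 0.004, 0.0255, 0, 0, 0, 0.6]]}}

```text
time_s: 51.5
ee_pos: [666.1, -42.9, 294.6]
eef_rot: [0.16, 1.568, -0.16]
force: [-0.8, -0.4, -0.6]
width: 0.6
```

Request:
{"fn": "send_rows", "kwargs": {"targets": [[0, 0, 0, 0, 0, 0, 0.6], [0, 0, 0, 0, 0, 0, 0.6], [0, 0, 0, 0, 0, 0, 0.6], [0, 0, 0, 0, 0, 0, 0.6], [0.015, 0, 0, 0, 0, 0, 0.6], [0.015, 0, 0, 0, 0, 0, 0.6], [0, 0, 0, 0, 0, 0, 0.6], [0, 0, 0, 0, 0, 0, 0.6], [0, 0, 0, 0, 0, 0, 0.6], [0, 0, 0, 0, 0, 0, 0.6]]}}

```text
time_s: 52.33
ee_pos: [665.7, -43.1, 267.9]
eef_rot: [0.16, 1.563, -0.16]
force: [-0.4, -0.3, -0.3]
width: 0.599
```

Run:
```python
from h import *
snap('wrist','w23.png'); go([664.7,-43.8,202.6],XH)
d=load('wrist'); print(proj(d,[664.7,-43.8,221.6]).round(0))
```

```text
t 52.38 pos [665.8 -43.  267.8] turn [ 0.34  0.1  -0.01] shift_after_turn mm [65.2 -1.  -0.9] w 0.603 F [-0.2 -0.4 -0.5]
[315. 274.]
```

View pics/w23.png

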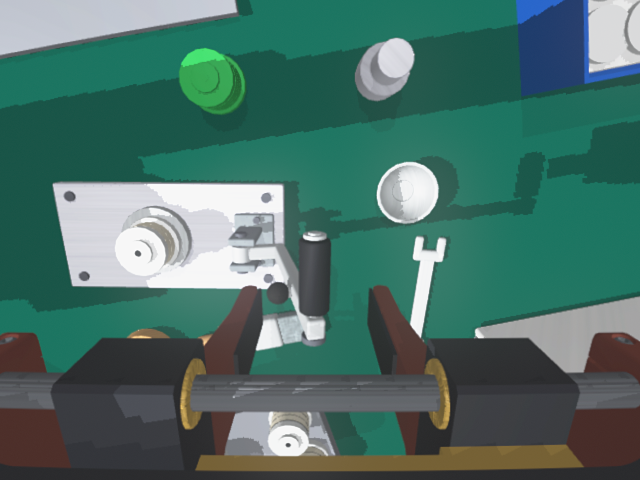

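Request:
{"fn": "send_rows", "kwargs": {"targets": [[0.012, -0.001, -0.001, 0.3, 0, 0, 0.6], [0.013, 0, 0, 0, 0, 0, 0.6], [0.013, 0, 0, 0, 0, 0, 0.6], [0.013, 0, 0, 0, 0, 0, 0.6], [0.013, 0, 0, 0, 0, 0, 0.6], [0, 0, 0, 0, 0, 0, 0.6], [0, 0, 0, 0, 0, 0, 0.6], [0, 0, 0, 0, 0, 0, 0.5], [0, 0, 0, 0, 0, 0, 0.3], [0, 0, 0, 0, 0, 0, 0]]}}

```text
time_s: 53.22
ee_pos: [664.8, -43.9, 203.5]
eef_rot: [0.164, 1.563, -0.164]
force: [-0.4, -0.2, 0.4]
width: 0.414
```

Request:
{"fn": "send_rows", "kwargs": {"newtons": 25, "targets": [[0, 0, 0, 0, 0, 0, 0], [0, 0, 0, 0, 0, 0, 0], [0, 0, 0, 0, 0, 0, 0], [0, 0, 0, 0, 0, 0, 0], [0, 0, 0, 0, 0, 0, 0], [0, 0, 0, 0, 0, 0, 0], [0, 0, 0, 0, 0, 0, 0], [0, 0, 0, 0, 0, 0, 0], [0, 0, 0, 0, 0, 0, 0], [0, 0, 0, 0, 0, 0, 0]]}}

```text
time_s: 54.05
ee_pos: [664.6, -43.9, 202.9]
eef_rot: [0.164, 1.563, -0.164]
force: [1.7, -0.1, 3.5]
width: 0.222
```

Run:
```python
from h import *
go([664.7,-43.8,202.6],XH)
P,R,o=st(); 
# final angle: boss top 75mm abs => foot 45 above nest i.e. 5 below pivot... 
from scipy.optimize import brentq
f=lambda th: 70+np.hypot(110,15)*np.sin(np.arctan2(15,110)+th)-75
e=brentq(f,-.5,.5); print('end angle',e)
N=np.array([475.3,-38.3]); r=169.8; a0=np.arctan2(40,165)
def hp(th): return np.array([110-r*np.cos(a0+th),70+r*np.sin(a0+th)])
P2=np.array([(P[:2]-N)@XH,P[2]+19]); print(P2,hp(1.8))
ths=np.linspace(1.8,e+.02,41); q=[hp(t) for t in ths]
for i in range(40):
    d=q[i+1]-q[i]; print('[%.4f,0,%.4f]'%(-d[1]/1000,d[0]/1000),end='\n' if i%10==9 else ' ')
```

```text
t 54.05 pos [664.6 -43.9 202.9] turn [ 0.04  0.06 -0.01] shift_after_turn mm [0.3 0.1 0. ] w 0.222 F [ 1.7 -0.1  3.5]
end angle -0.09047473942081091
[186.33867666 221.94406998] [186.45158513 221.6152866 ]
[-0.0034,0,-0.0072] [-0.0031,0,-0.0073] [-0.0027,0,-0.0075] [-0.0024,0,-0.0076] [-0.0020,0,-0.0077] [-0.0017,0,-0.0078] [-0.0013,0,-0.0078] [-0.0009,0,-0.0079] [-0.0006,0,-0.0079] [-0.0002,0,-0.0079]
[0.0002,0,-0.0079] [0.0006,0,-0.0079] [0.0009,0,-0.0079] [0.0013,0,-0.0078] [0.0017,0,-0.0078] [0.0020,0,-0.0077] [0.0024,0,-0.0076] [0.0027,0,-0.0075] [0.0031,0,-0.0073] [0.0034,0,-0.0072]
[0.0037,0,-0.0070] [0.0041,0,-0.0068] [0.0044,0,-0.0066] [0.0047,0,-0.0064] [0.0050,0,-0.0062] [0.0053,0,-0.0059] [0.0055,0,-0.0057] [0.0058,0,-0.0054] [0.0060,0,-0.0051] [0.0063,0,-0.0049]
[0.0065,0,-0.0046] [0.0067,0,-0.0042] [0.0069,0,-0.0039] [0.0071,0,-0.0036] [0.0072,0,-0.0033] [0.0074,0,-0.0029] [0.0075,0,-0.0026] [0.0076,0,-0.0022] [0.0077,0,-0.0019] [0.0078,0,-0.0015]
```

Request:
{"fn": "send_rows", "kwargs": {"targets": [[-0.0034, 0, -0.0072, 0, 0, 0, 0], [-0.0031, 0, -0.0073, 0, 0, 0, 0], [-0.0027, 0, -0.0075, 0, 0, 0, 0], [-0.0024, 0, -0.0076, 0, 0, 0, 0], [-0.002, 0, -0.0077, 0, 0, 0, 0], [-0.0017, 0, -0.0078, 0, 0, 0, 0], [-0.0013, 0, -0.0078, 0, 0, 0, 0], [-0.0009, 0, -0.0079, 0, 0, 0, 0], [-0.0006, 0, -0.0079, 0, 0, 0, 0], [-0.0002, 0, -0.0079, 0, 0, 0, 0]]}}

```text
time_s: 54.88
ee_pos: [588.3, -27.2, 220.9]
eef_rot: [0.165, 1.565, -0.163]
force: [1.3, 5.2, 3.9]
width: 0.221
```

Request:
{"fn": "send_rows", "kwargs": {"targets": [[0.0002, 0, -0.0079, 0, 0, 0, 0], [0.0006, 0, -0.0079, 0, 0, 0, 0], [0.0009, 0, -0.0079, 0, 0, 0, 0], [0.0013, 0, -0.0078, 0, 0, 0, 0], [0.0017, 0, -0.0078, 0, 0, 0, 0], [0.002, 0, -0.0077, 0, 0, 0, 0], [0.0024, 0, -0.0076, 0, 0, 0, 0], [0.0027, 0, -0.0075, 0, 0, 0, 0], [0.0031, 0, -0.0073, 0, 0, 0, 0], [0.0034, 0, -0.0072, 0, 0, 0, 0]]}}

```text
time_s: 55.72
ee_pos: [512.9, -10.8, 201.4]
eef_rot: [0.166, 1.566, -0.163]
force: [5.9, 8.4, -6.8]
width: 0.219
```

Run:
```python
from h import *
N=np.array([475.3,-38.3]); a=np.arctan2(40,165)+0.864; r=169.8
g=N+(110-r*np.cos(a))*XH+34*YH
go([g[0],g[1],70+r*np.sin(a)-19],XH)
```

```text
t 55.72 pos [512.9 -10.8 201.4] turn [ 0.02 -0.11 -0.09] shift_after_turn mm [-1.1 -0.7  2.2] w 0.219 F [ 5.9  8.4 -6.8]
```

Request:
{"fn": "send_rows", "kwargs": {"targets": [[0.0037, 0, -0.007, 0, 0, 0, 0], [0.0041, 0, -0.0068, 0, 0, 0, 0], [0.0044, 0, -0.0066, 0, 0, 0, 0], [0.0047, 0, -0.0064, 0, 0, 0, 0], [0.005, 0, -0.0062, 0, 0, 0, 0], [0.0053, 0, -0.0059, 0, 0, 0, 0], [0.0055, 0, -0.0057, 0, 0, 0, 0], [0.0058, 0, -0.0054, 0, 0, 0, 0], [0.006, 0, -0.0051, 0, 0, 0, 0], [0.0063, 0, -0.0049, 0, 0, 0, 0]]}}

```text
time_s: 56.55
ee_pos: [456.3, 1.5, 151.2]
eef_rot: [0.166, 1.562, -0.163]
force: [8.9, 11.2, -6.2]
width: 0.222
```

Run:
```python
from h import *
N=np.array([475.3,-38.3]); a=np.arctan2(40,165)+0.395; r=169.8
g=N+(110-r*np.cos(a))*XH+34*YH
go([g[0],g[1],70+r*np.sin(a)-19],XH)
```

```text
t 56.55 pos [456.3   1.5 151.2] turn [ 0.    0.14 -0.13] shift_after_turn mm [-0.2 -1.  -0.1] w 0.222 F [ 8.9 11.2 -6.2]
```

Request:
{"fn": "send_rows", "kwargs": {"targets": [[0.0065, -0.0003, -0.0046, 0, 0, 0, 0], [0.0067, -0.0003, -0.0042, 0, 0, 0, 0], [0.0069, -0.0003, -0.0039, 0, 0, 0, 0], [0.0071, -0.0003, -0.0036, 0, 0, 0, 0], [0.0072, 0, -0.0033, 0, 0, 0, 0], [0.0074, 0, -0.0029, 0, 0, 0, 0], [0.0075, 0, -0.0026, 0, 0, 0, 0], [0.0076, 0, -0.0022, 0, 0, 0, 0], [0.004, 0, -0.001, 0, 0, 0, 0], [0, 0, 0, 0, 0, 0, 0]]}}

```text
time_s: 57.38
ee_pos: [429.0, 7.2, 90.4]
eef_rot: [0.168, 1.562, -0.162]
force: [7.6, 22.7, -1.4]
width: 0.222
```

Run:
```python
from h import *
N=np.array([475.3,-38.3]); P,R,o=st(); p=[110-(P[:2]-N)@XH,P[2]+19-70]; print('angle',np.arctan2(p[1],p[0])-np.arctan2(40,165)); go(P)
d=snap('scene','s24.png'); cv2.imwrite('pics/s24c.png',cv2.resize(d['image'][150:300,200:400,::-1],None,fx=4,fy=4))
```

```text
angle -0.0032650111383812075
t 57.38 pos [429.    7.2  90.4] turn [0. 0. 0.] shift_after_turn mm [0. 0. 0.] w 0.222 F [ 7.6 22.7 -1.4]
```

View pics/s24c.png

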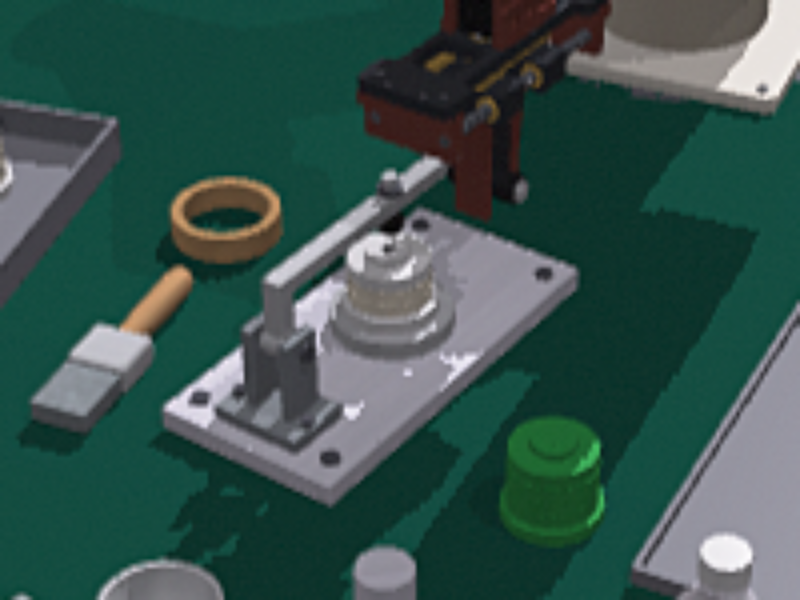

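Request:
{"fn": "send_rows", "kwargs": {"targets": [[0, 0.001, 0, 0, 0, 0, 0], [0.003, 0.0005, -0.0007, 0, 0, 0, 0], [0.003, 0, -0.0006, 0, 0, 0, 0], [0.003, 0, -0.0006, 0, 0, 0, 0], [0.002, 0, -0.0004, 0, 0, 0, 0], [0, 0, 0, 0, 0, 0, 0], [0, 0, 0, 0, 0, 0, 0], [0, 0, 0, 0, 0, 0, 0], [0, 0, 0, 0, 0, 0, 0], [0, 0, 0, 0, 0, 0, 0]]}}

```text
time_s: 58.27
ee_pos: [426.9, 7.9, 80.0]
eef_rot: [0.165, 1.562, -0.163]
force: [6.3, 11.7, -2.0]
width: 0.221
```

Request:
{"fn": "send_rows", "kwargs": {"targets": [[0, 0, 0, 0, 0, 0, 0.3], [0, 0, 0, 0, 0, 0, 0.4], [0, 0, 0, 0, 0, 0, 0.55], [0, 0, 0, 0, 0, 0, 0.55], [0, 0, 0, 0, 0, 0, 0.55], [0, 0, 0, 0, 0, 0, 0.55], [0, 0, 0, 0, 0, 0, 0.55], [0, 0, 0, 0, 0, 0, 0.55], [0, 0, 0, 0, 0, 0, 0.55], [0, 0, 0, 0, 0, 0, 0.55]]}}

```text
time_s: 59.1
ee_pos: [425.8, 7.0, 79.9]
eef_rot: [0.164, 1.565, -0.164]
force: [0.0, -0.3, 0.5]
width: 0.547
```

Request:
{"fn": "send_rows", "kwargs": {"targets": [[-0.01, 0, 0, 0, 0, 0, 0.55], [-0.02, 0, 0, 0, 0, 0, 0.55], [-0.03, 0, 0, 0, 0, 0, 0.55], [-0.03, 0, 0, 0, 0, 0, 0.55], [-0.03, 0, 0, 0, 0, 0, 0.55], [-0.03, 0, 0, 0, 0, 0, 0.55], [-0.02, 0, 0, 0, 0, 0, 0.55], [0, 0, 0, 0, 0, 0, 0.55], [0, 0, 0, 0, 0, 0, 0.55], [0, 0, 0, 0, 0, 0, 0.55]]}}

```text
time_s: 59.93
ee_pos: [425.0, 7.1, 249.0]
eef_rot: [0.164, 1.566, -0.164]
force: [0.3, -0.1, 0.1]
width: 0.551
```

Run:
```python
from h import *
go([429,7,250])
d=snap('scene','s25.png'); cv2.imwrite('pics/s25c.png',cv2.resize(d['image'][150:300,120:320,::-1],None,fx=4,fy=4)); w=snap('wrist','w25.png')
```

```text
t 59.93 pos [425.    7.1 249. ] turn [0. 0. 0.] shift_after_turn mm [-1.   0.8  3.9] w 0.551 F [ 0.3 -0.1  0.1]
```

View pics/s25c.png

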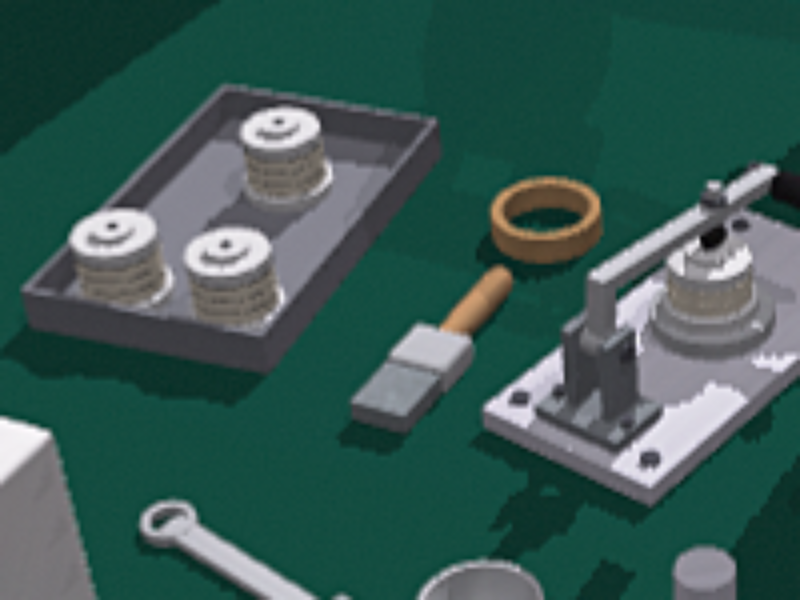

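View pics/w25.png

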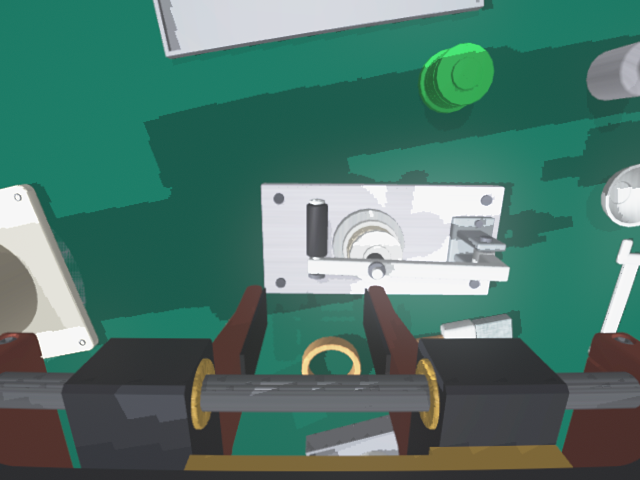

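Request:
{"fn": "send_rows", "kwargs": {"targets": [[-0.01, 0.03, 0, 0, 0, 0, 0.55], [-0.01, 0.03, 0, 0, 0, 0, 0.55], [-0.01, 0.03, 0, 0, 0, 0, 0.55], [0, 0.03, 0, 0, 0, 0, 0.55], [0, 0.03, 0, 0, 0, 0, 0.55], [0, 0.03, 0, 0, 0, 0, 0.55], [0, 0.03, 0, 0, 0, 0, 0.55], [0, 0.03, 0, 0, 0, 0, 0.55], [0, 0, 0, 0, 0, 0, 0.55], [0, 0, 0, 0, 0, 0, 0.55]]}}

```text
time_s: 60.87
ee_pos: [474.9, 242.5, 278.1]
eef_rot: [0.161, 1.567, -0.164]
force: [-0.6, -0.4, -1.2]
width: 0.55
```

Run:
```python
from h import *
d=snap('scene','s26.png'); t=snap('top','t26.png')
x0,y0=250,170
im=cv2.resize(d['image'][y0:y0+100,x0:x0+120,::-1],None,fx=6,fy=6,interpolation=cv2.INTER_CUBIC)
N=np.array([475.3,-38.3]);r=169.8
for th,c in ((0,(0,0,255)),(-.09,(0,255,0))):
    a=np.arctan2(40,165)+th
    for y in (10,58):
        p=proj(d,np.r_[N+(110-r*np.cos(a))*XH+y*YH,70+r*np.sin(a)]); q=((p-[x0,y0])*6).round().astype(int); print(th,y,q); cv2.circle(im,tuple(int(v) for v in q),4,c,-1)
cv2.imwrite('pics/s26c.png',im)
cv2.imwrite('pics/t26c.png',cv2.resize(t['image'][220:360,320:420,::-1],None,fx=4,fy=4,interpolation=cv2.INTER_CUBIC))
```

```text
0 10 [377 130]
0 58 [473 166]
-0.09 10 [381 157]
-0.09 58 [476 193]
```

View pics/s26c.png

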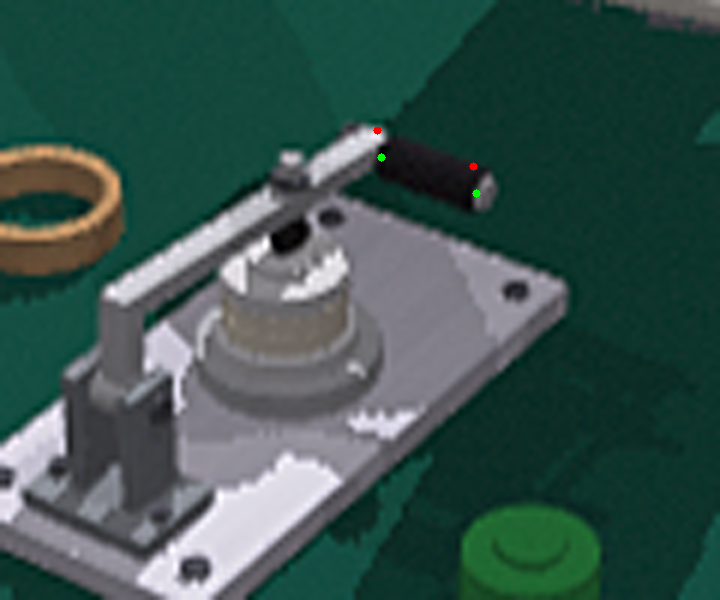

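View pics/t26c.png

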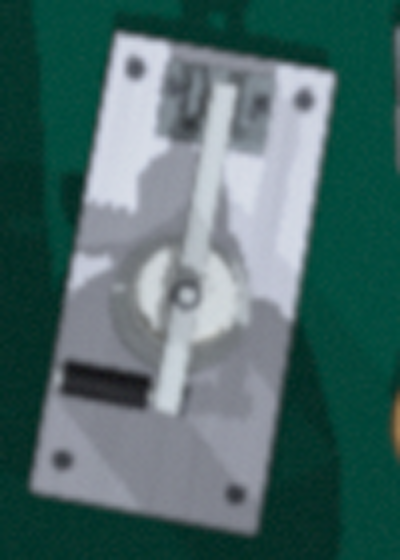

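View pics/t26.png

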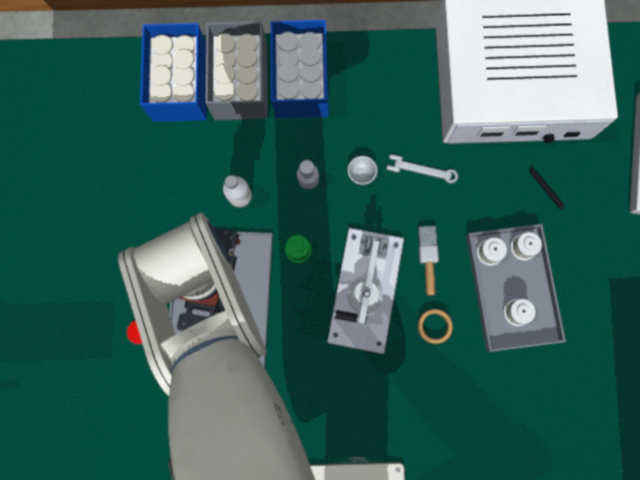

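The arm sits at the predicted angle for foot-on-boss (about -0.09 rad). I'll let it settle and compare.

Request:
{"fn": "send_rows", "kwargs": {"targets": [[0, 0, 0, 0, 0, 0, 0.55], [0, 0, 0, 0, 0, 0, 0.55], [0, 0, 0, 0, 0, 0, 0.55], [0, 0, 0, 0, 0, 0, 0.55], [0, 0, 0, 0, 0, 0, 0.55], [0, 0, 0, 0, 0, 0, 0.55], [0, 0, 0, 0, 0, 0, 0.55], [0, 0, 0, 0, 0, 0, 0.55], [0, 0, 0, 0, 0, 0, 0.55], [0, 0, 0, 0, 0, 0, 0.55]]}}

```text
time_s: 61.8
ee_pos: [475.5, 241.9, 279.9]
eef_rot: [0.164, 1.565, -0.164]
force: [-0.5, -0.0, -0.2]
width: 0.551
```

Run:
```python
from h import *
a=load('scene')['image'].astype(int); d=snap('scene','s27.png'); b=d['image'].astype(int)
D=np.abs(a-b).max(2)[170:270,250:340]; print((D>25).sum(), D.mean())
x0,y0=200,150
cv2.imwrite('pics/s27c.png',cv2.resize(d['image'][y0:y0+170,x0:x0+250,::-1],None,fx=3.2,fy=3.2,interpolation=cv2.INTER_CUBIC))
# out tray pack: port px (521,312) top at z=59
t=load('top'); p=onz(t,520.5,312,59)[:2]; c=np.array([486,-379.8]); e=np.array([.9945,.105]); print('pack in tray',(p-c)@e,(p-c)@np.array([-e[1],e[0]]))
```

```text
6 2.1204444444444444
pack in tray -57.73664543663995 9.398092278556883
```

View pics/s27c.png

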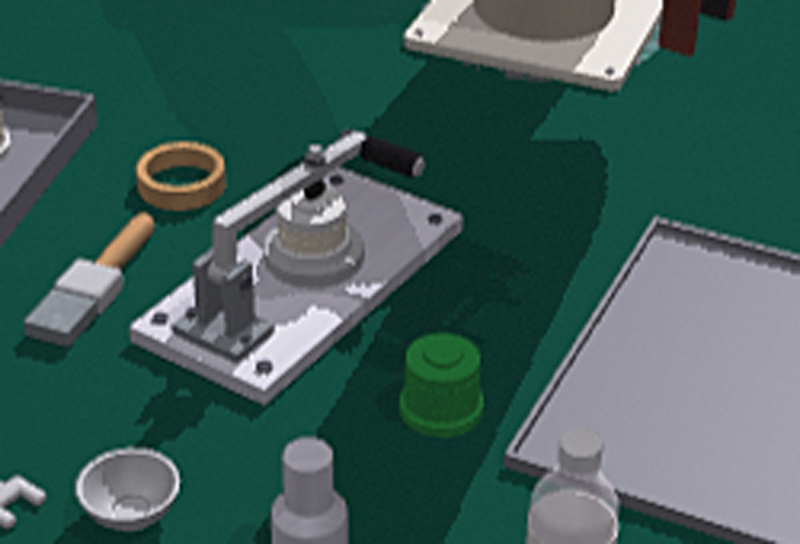

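```bash
python3 -c "
from workcell import robot
print(robot.job_done())"
```

```text
the job is handed in; nothing more can be done
None
```

The job is done and handed in at about 62 s of the 210 s allowed; the hand-in reports no verdict. I swung the hold-down arm back and stood the finished pack in the finished tray. I then built base cap (slots up), both filter discs from the kit tray and top cap (boss up) on the nest, and lowered the arm onto the top cap.

**Hold-down arm:** in the last pictures its handle sits where about -0.09 rad puts it, which is the angle for the foot resting on the boss. Two views about 0.8 s apart showed no movement of the arm.

**Stack:** it looked concentric and flat in the wrist and scene views. One wrist reading put the base cap 1–2 mm from the nest centre along x, inside the 7 mm limit.

**Finished pack:** it is upright on the tray floor at about (-58, +9) mm in tray axes. The +9 mm in y disagrees with where I released it (about +1 mm). Either the hand-picked pixel was rough or it was knocked slightly, and it is well inside the limits either way.

**Rest of the bench:** the spanner, horn, tape, brush, bottle and dish look unmoved by eye. I never touched the red and green look-alikes.

**Force:** the highest I saw was about 23 N sideways on the arm's handle, when a small correction went the wrong way before I reversed it. I only checked forces between moves.

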